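# Fit the keyed crank and dial in green

### The arm

A 6-joint arm with a two-finger parallel gripper is mounted at the origin on the work surface. World frame = base frame: x ahead of the robot, y to its left, z up, the work surface at z = 0. Lengths are in m, angles in rad, forces in N, time in s.
With the tool pointing down it reaches from about 0.25 to 0.775 m from the base axis. Payload 4 kg.
Tool frame: the origin (TCP) lies on the centre line of the jaws, within the pads' length; the fingertips stand 14 mm ahead of it and the grasp point (between the pads) lies 5 mm behind it; z points along the fingers, y is the direction in which the jaws open and shut (so a half turn about z gives the same grasp; the last joint's range is limited). The gripper opens to 85 mm and grips with 20 to 120 N. Pads are 22 mm wide; open, the fingers measure 114 mm over their backs; the gripper's body (76 mm by 85 mm) begins 54 mm behind the grasp point. The pads swing forward as they close: fully open they stand 13 mm farther back than shut.
Start: joints at [-1.238, 0.087, 1.371, -0, 1.684, -0.103], TCP at [0.232, -0.499, 0.245] pointing down, gripper open.
Joint ranges: [-3.1, 3.1], [-0.76, 2.03], [0.27, 2.55], [-1.08, 4.22], [0.17, 2.65], [-2.57, 2.57]. Speed limits (rad/s): [2.79, 2.79, 3.14, 3.14, 3.14, 3.14].

### API

Orientations are given as a rotation vector (axis times angle).
In Python, from station import ctrl, optics, order gives the robot as it stands.
- The arm moves only by the tool play_rows, never from a script. Its argument "increments" is a list of rows, each a list of 3 entries, a list of its own where there are three numbers: the shift along the tool's x, y, z in m, then the turn, a rotation vector about the tool's x, y, z in rad, then the opening, from 0 (shut) to 1 (fully open). In form: [[[dx, dy, dz], [ax, ay, az], gripper], ...]. A call has exactly 5 rows; each row is the pose to reach, as a shift and turn from the pose commanded when the call began, along the tool's axes at that moment; what a row does not reach only later rows make up. A row lasts 1/10 s, in which the tool goes at most 50 mm and 8.59 degrees, less where a joint would pass 70% of its speed; a pose out of reach is approached as far as the arm can. A call with a gripper value outside its range is refused whole. The fingers move at their own pace and stop on an object; "newtons" is the grip in N (left out, the last holds). Time passes only in rows, so rows that repeat a pose let the fingers close, or fill a call up. It gives the time, the measured TCP pose, the force and the opening at its end, in the units of the state.
- ctrl.get_obs(): the state, without advancing time (a new reading comes with each control period).
- optics.capture(name): name is "scene" or "top"; returns a dict with "image" (480x640x3 uint8, red, green, blue), "intrinsics" (3x3 intrinsics, pixels), "dist" ([k1, k2, p1, p2, k3] as OpenCV has them; the pictures are not rectified), "R" (3x3) and "t" (3): a world point X has camera coordinates R X + t. Camera axes: x right, y down, z forward; pixel columns grow to the right and rows downward; lengths in m; the calibration is good to about 2 mm. A picture is of the moment at which its call begins. There is no depth.
- order.finish_job(): hands the job in, once; it reports no verdict.
The state is a dict: "t": time; "q": joint angles; "joint_velocities": joint speeds; "joint_torque": joint torques, N m; "tool_pos": TCP position; "eef_rot": TCP orientation; "wrist_force": force on the tool from outside, world axes, zero at the start; "wrist_torque": the same for the moment, N m; "finger_gap": finger opening in m.
Only numpy, scipy, OpenCV 4.12 (cv2) and the standard library are available. Lean on these libraries where they do the work, as an engineer would, in place of code of your own. Each camera call takes 0.05 s, during which the arm holds its last target.

### The job

Fit the loose red-hubbed crank onto the leaning shaft of the grey key-cutting machine: turn it so that its keyway meets the shaft's key and slide it fully home against the shoulder. Then turn the crank until the green patch fills the small window in the machine's face, and let go, leaving the crank on the shaft. Leave the padlock, carton and cup where they are.

Things in the scene. Friction and masses are not known exactly. Their poses are not given: they have to be found in the camera images.
- crank_mid (a point): Middle of the crank's hub, on the bore's axis, half-way up. Hub red, 44 mm square, 46 mm high: this point starts 23 mm above the bench, the crank lying loose, bore upright. Axes: z from underside to top along the bore, x along the arm. The plain +y and -y faces, 44 mm apart, are free for fingers over their full height. The bore goes right through, 24 mm across. Mass about 0.28 kg, centred near the hub.
- crank_keyway (a point): Middle of the keyway at the hub's top: a slot 11 mm wide along the whole bore, on its +x side (the arm's side) only, reaching 19 mm from the axis. This point is 15.5 mm from the bore's axis.
- crank_handle (a point): Middle of the crank's black handle, 22 mm thick, standing up to 58 mm above the crank's underside, 98 mm from the bore's axis along +x. The metal arm that carries it is 24 mm wide, 10 mm thick, level with the hub's underside, and ends 110 mm from the axis.
- shaft_seat (a point): On the shaft's axis at the shoulder where the hub's underside rests when home (crank_mid is then 23 mm along z from here, crank x along this x). z runs out along the shaft, leaning 27 degrees from vertical down the slope, roughly towards the robot; x along the key. Steel shaft 21 mm thick, 45 mm long, last 11 mm tapered to 9 mm. Dark shoulder 60 mm across, 16 mm above the face. Turns with the dial.
- shaft_key (a point): Top of the brass key, 13 mm from the shaft's axis. The key is 8 mm wide, stands out to 16.5 mm from the axis on one side only, and runs from the shoulder to 18 mm along the shaft, so the round shaft enters the bore first, and then the key the keyway.
- dial (a joint): Angle of shaft and dial, rad, positive anticlockwise looking onto the shaft's end. At 0 the green patch is centred in the window and the key points down the slope, away from the window; green fills the window within 0.16 either way. Starts 0.5 to 1.5: turn it clockwise by that. Takes 0.15 N m, stays where left; stops at -1.0 and 2.2. The fitted crank has up to 0.25 rad of play each way.
- machine: Grey key-cutting machine, fixed. Origin on the bench under the middle of its sloped face; x to its back. Base 250 x 200 mm, from 110 mm before the origin to 140 mm behind. Dark face 170 x 170 mm, its middle 140 mm above the bench, rising to the back at 27 degrees; the shaft stands square from its middle. Nothing behind is higher than the face's upper edge (180 mm).
- window (a point): Middle of the small white-framed window in the sloped face, 16 mm wide, 18 mm along the slope, 60 mm up the slope from the shaft. Coloured patches of the dial (white, yellow, blue, green, red, orange) pass beneath it.
- padlock_mid (a point): Middle of a loose brass padlock's body lying on the bench, 55 x 60 x 28 mm, steel shackle reaching to 70 mm along +x. Leave alone.
- carton_mid (a point): Middle of a loose black carton with a paper label, 90 x 120 x 60 mm. Leave alone.
- cup_mid (a point): Middle of a loose steel cup, 76 mm across, 90 mm high. Leave alone.
Mind the look-alikes: they are no part of the job. What is shaped like the part that bears crank_mid but pink or purple is not meant.

How it is judged:
By the outcome, as a careful person would: the job done as asked, in the order asked, and still so for the second after the job is handed in, with the robot touching nothing.
It also fails if it takes over 48 s, if anything falls off the work surface, if the arm or the gripper's body presses on something with over 40 N, if the wrist force passes 120 N, or if a joint passes its speed limit or range.

## Working session

There is one attempt and no reset: what is moved stays moved. The work goes in short steps, Python scripts to look and compute and a tool call to move; the robot and the scene stay as the last step left them, time stands still between calls to the robot, and variables do not carry over. Pictures are saved under pics/ and viewed, and the job is handed in when it is done.

Besides the shell and the picture viewer there is one more tool, called as a command line: name --argument value ..., lists and objects as JSON in quotes. play_rows: Moves the arm, as the interface text tells. Its arguments: {"type":"object","properties":{"increments":{"type":"array"},"newtons":{"type":"number"}},"required":["increments"]}

```bash
ls; mkdir -p pics; python3 - <<'E'
from station import ctrl, optics, order
import cv2,numpy as np
for n in ["scene","top"]:
    c=optics.capture(n); cv2.imwrite(f"pics/{n}0.png",c["image"][:,:,::-1]); np.savez(f"{n}0.npz",**c)
    print(n,c["intrinsics"],c["dist"],c["R"],c["t"])
print(ctrl.get_obs())
E
```

```text
pics
scene [[515.66641245   0.         322.55712669]
 [  0.         515.66641245 234.47730755]
 [  0.           0.           1.        ]] [-0.1516428  0.         0.         0.         0.       ] [[-0.55966437  0.82856286 -0.01610508]
 [ 0.67390281  0.44371467 -0.59073877]
 [-0.48231814 -0.3414687  -0.80670214]] [ 0.22112825 -0.368535    1.61938341]
top [[467.4459237    0.         316.43465816]
 [  0.         467.4459237  241.68940665]
 [  0.           0.           1.        ]] [-0.07081465  0.          0.          0.          0.        ] [[ 0.01334316 -0.99989943  0.00480465]
 [-0.99343238 -0.01380266 -0.11358515]
 [ 0.11364005 -0.00325751 -0.99351665]] [0.11852778 0.58407457 1.34835228]
{'t': 0.1, 'q': array([-1.23807397e+00,  8.79010184e-02,  1.37216258e+00, -7.88513394e-06,
        1.68360499e+00, -1.03141052e-01]), 'joint_velocities': array([ 4.35318245e-04, -3.05860422e-03, -4.65873692e-03,  5.17728454e-05,
        5.27779001e-04, -6.79581562e-04]), 'joint_torque': array([ 2.52894395e-03, -3.53014219e+01, -3.14219463e+01,  1.91690469e-05,
        7.91400438e-03,  5.60964608e-06]), 'tool_pos': array([ 0.23203515, -0.49817327,  0.2442151 ]), 'eef_rot': array([-3.06527136e+00, -6.78798943e-01,  3.85469872e-04]), 'wrist_force': array([ 0.14418944, -0.65466194,  0.69286246]), 'wrist_torque': array([-0.06735158,  0.05533438, -0.02701391]), 'finger_gap': 0.08538673255621082}
```

View pics/scene0.png

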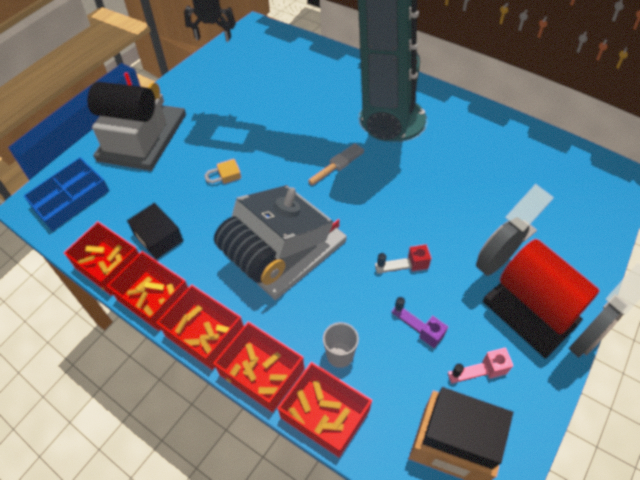

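View pics/top0.png

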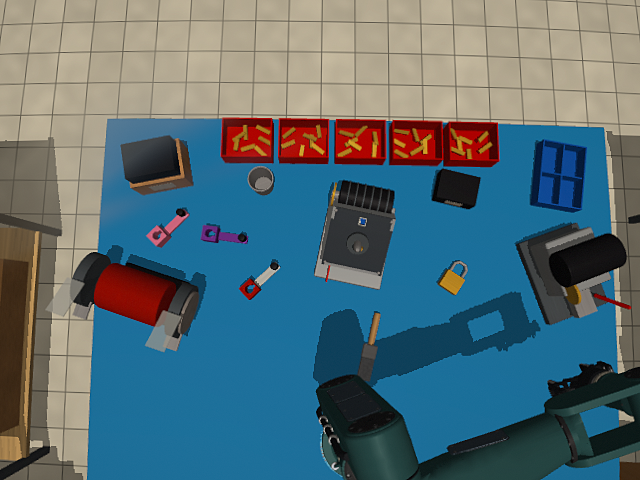

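The top view shows the red crank with its hub near (250,287) and its handle near (274,266). The machine's shaft is near (358,243) and its window near (362,222). I'll zoom in on both.

```bash
cat > h.py <<'E'
import cv2,numpy as np
from scipy.spatial.transform import Rotation as Ro
def load(f): return dict(np.load(f))
def ray(c,uv):
    p=cv2.undistortPoints(np.array(uv,float).reshape(-1,1,2),c["intrinsics"],c["dist"]).reshape(-1,2)
    d=np.c_[p,np.ones(len(p))]@c["R"]; o=-c["R"].T@c["t"]
    return o,d
def onz(c,uv,z):
    o,d=ray(c,uv); return o+d*((z-o[2])/d[:,2])[:,None]
def tri(c1,u1,c2,u2):
    o1,d1=ray(c1,u1);o2,d2=ray(c2,u2);d1=d1[0];d2=d2[0]
    d1/=np.linalg.norm(d1);d2/=np.linalg.norm(d2)
    s=np.linalg.lstsq(np.c_[d1,-d2],o2-o1,rcond=None)[0]
    a=o1+s[0]*d1;b=o2+s[1]*d2
    return (a+b)/2,np.linalg.norm(a-b)
def proj(c,X):
    X=np.atleast_2d(np.array(X,float))
    return cv2.projectPoints(X,cv2.Rodrigues(c["R"])[0],c["t"],c["intrinsics"],c["dist"])[0].reshape(-1,2)
def crop(c,x0,x1,y0,y1,s,name):
    im=c["image"][y0:y1,x0:x1,::-1]
    cv2.imwrite(name,cv2.resize(im,None,fx=s,fy=s,interpolation=cv2.INTER_CUBIC))
E
python3 - <<'E'
from h import *
t=load("top0.npz");s=load("scene0.npz")
a=cv2.resize(t["image"][170:300,310:410,::-1],None,fx=4,fy=4,interpolation=2)
b=cv2.resize(t["image"][250:310,230:290,::-1],None,fx=6,fy=6,interpolation=2)
cv2.imwrite("pics/a.png",a)
cv2.imwrite("pics/b.png",b)
crop(s,205,355,170,300,5,"pics/c.png")
crop(s,370,440,240,280,8,"pics/d.png")
E
```

```text
(no output)
```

View pics/a.png

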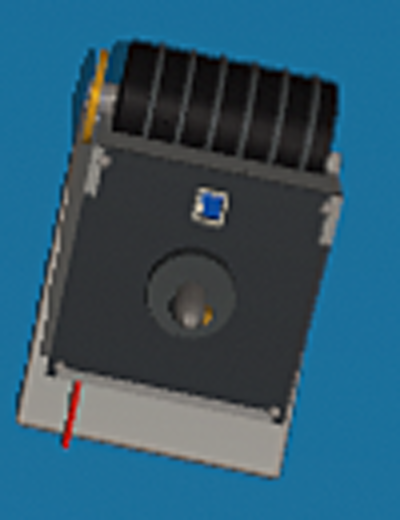

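View pics/b.png

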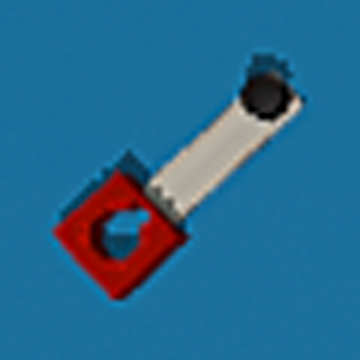

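View pics/c.png

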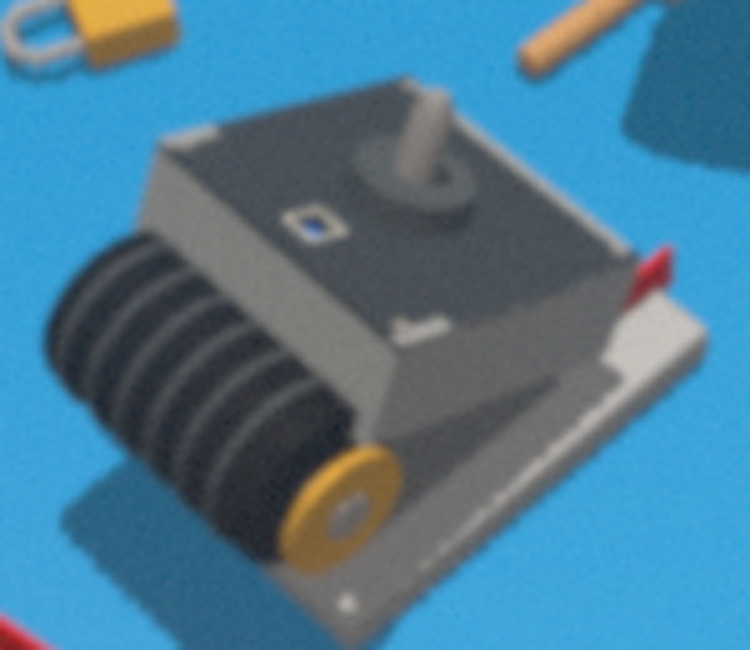

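View pics/d.png

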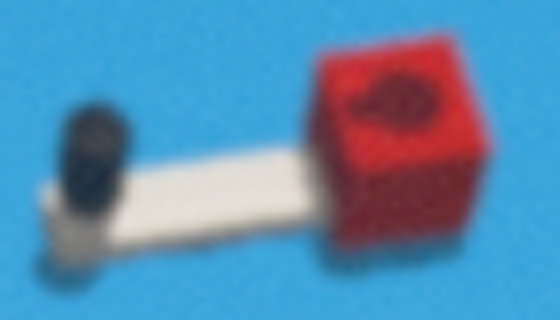

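```bash
python3 - <<'E'
from h import *
t=load("top0.npz");s=load("scene0.npz")
# window frame centroid & shoulder
for c,x0,x1,y0,y1 in ((t,352,372,212,230),(s,258,278,206,222)):
    g=c["image"][y0:y1,x0:x1].astype(int)
    m=(g.sum(2)>330)|((g[...,2]-g[...,0])>50)
    ys,xs=np.nonzero(m);
    print(m.astype(int)); print("window",xs.mean()+x0,ys.mean()+y0,(xs.max()+xs.min())/2+x0,(ys.max()+ys.min())/2+y0)
g=cv2.cvtColor(t["image"],cv2.COLOR_RGB2GRAY)
hsv=cv2.cvtColor(t["image"],cv2.COLOR_RGB2HSV)
for y in (200,210,220,230,240,250,260,268): print(y,g[y,315:400].tolist())
E
```

```text
[[0 0 0 0 0 0 0 0 0 0 0 0 0 0 0 0 0 0 0 0]
 [0 0 0 0 0 0 0 0 0 0 0 0 0 0 0 0 0 0 0 0]
 [0 0 0 0 0 0 0 0 0 0 0 0 0 0 0 0 0 0 0 0]
 [0 0 0 0 0 0 0 0 0 0 0 0 0 0 0 0 0 0 0 0]
 [0 0 0 0 0 0 0 0 0 0 0 0 0 0 0 0 0 0 0 0]
 [0 0 0 0 0 0 0 0 1 1 0 0 0 0 0 0 0 0 0 0]
 [0 0 0 0 0 0 0 0 1 1 1 1 1 1 1 0 0 0 0 0]
 [0 0 0 0 0 0 0 1 1 1 1 1 1 1 1 0 0 0 0 0]
 [0 0 0 0 0 0 0 1 1 1 1 1 1 0 1 0 0 0 0 0]
 [0 0 0 0 0 0 0 1 1 1 1 1 1 0 1 0 0 0 0 0]
 [0 0 0 0 0 0 0 1 1 1 1 1 1 0 0 0 0 0 0 0]
 [0 0 0 0 0 0 1 0 0 1 1 1 1 1 0 0 0 0 0 0]
 [0 0 0 0 0 0 1 1 0 0 0 1 1 1 0 0 0 0 0 0]
 [0 0 0 0 0 0 0 0 0 1 1 1 1 1 0 0 0 0 0 0]
 [0 0 0 0 0 0 0 0 0 0 0 0 0 0 0 0 0 0 0 0]
 [0 0 0 0 0 0 0 0 0 0 0 0 0 0 0 0 0 0 0 0]
 [0 0 0 0 0 0 0 0 0 0 0 0 0 0 0 0 0 0 0 0]
 [0 0 0 0 0 0 0 0 0 0 0 0 0 0 0 0 0 0 0 0]]
window 362.22641509433964 221.0188679245283 362.0 221.0
[[0 0 0 0 0 0 0 0 0 0 0 0 0 0 0 0 0 0 0 0]
 [0 0 0 0 0 0 0 0 0 0 0 0 0 0 0 0 0 0 0 0]
 [0 0 0 0 0 0 0 0 0 0 0 0 0 0 0 0 0 0 0 0]
 [0 0 0 0 0 0 0 0 0 0 0 0 0 0 0 0 0 0 0 0]
 [0 0 0 0 0 0 0 0 0 0 0 0 0 0 0 0 0 0 0 0]
 [0 0 0 0 0 0 0 0 1 1 1 1 0 0 0 0 0 0 0 0]
 [0 0 0 0 1
[... 2609 characters left out ...]
164, 34, 41, 72, 84, 41, 46, 48, 47, 49, 47, 49, 50, 48, 49, 49, 48, 50, 49, 49, 48, 50, 49, 49, 50, 49, 49, 50, 49, 50, 48, 48, 49, 50, 50, 49, 51, 49, 49, 50, 51, 50, 49, 50, 49, 49, 50, 50, 50, 49, 50, 50, 49, 50, 50, 49, 50, 49, 50, 50, 50, 50, 48, 53, 91, 93, 92, 92, 92, 91, 90, 91, 91, 91, 92, 91, 92, 90, 92]
268 [73, 158, 154, 151, 151, 151, 151, 151, 150, 151, 153, 155, 89, 54, 95, 161, 153, 151, 150, 151, 152, 152, 153, 151, 150, 150, 149, 143, 143, 129, 130, 125, 126, 128, 130, 128, 130, 127, 129, 128, 105, 103, 56, 59, 35, 40, 41, 43, 45, 45, 47, 48, 48, 48, 50, 49, 50, 50, 50, 50, 49, 50, 49, 50, 49, 48, 44, 62, 125, 74, 91, 91, 91, 91, 91, 91, 91, 91, 91, 90, 91, 91, 90, 91, 91]
```

```bash
cat > mach.py <<'E'
from h import *
from scipy.optimize import least_squares
A=np.deg2rad(27)
t=load("top0.npz");s=load("scene0.npz")
g=cv2.cvtColor(t["image"],cv2.COLOR_RGB2GRAY).astype(float)
L=[];R_=[]
for y in range(222,257):
    r=g[y]
    # left: from mid-face leftwards first crossing above 65
    for x in range(340,315,-1):
        if r[x]>64: L.append((x+(r[x]-64)/(r[x]-r[x+1]),y));break
    for x in range(378,400):
        if r[x]>70: R_.append((x-(r[x]-70)/(r[x]-r[x-1]),y));break
L=np.array(L);R_=np.array(R_)
def clean(P):
    for _ in range(3):
        k=np.polyfit(P[:,1],P[:,0],1);e=abs(np.polyval(k,P[:,1])-P[:,0]);P=P[e<max(0.5,2*np.median(e))]
    return P
L=clean(L);R_=clean(R_[R_[:,1]>236])
m=((g>57)&(g<75)).astype(np.uint8); m[:, :340]=0;m[:,375:]=0;m[:232]=0;m[256:]=0
m[235:252,350:366]|=(g[235:252,350:366]>0).astype(np.uint8)*0
n,lab,st,cen=cv2.connectedComponentsWithStats(m)
k=1+np.argmax(st[1:,4]);cnt=cv2.findContours((lab==k).astype(np.uint8),0,1)[0][0]
el=cv2.fitEllipse(cv2.convexHull(cnt)); print("shoulder ellipse",el)
sh=np.array(el[0]); W=np.array([362.1,221.1]);Ws=np.array([266.8,215.15])
def frame(p):
    x,y,yaw=p; c,s_=np.cos(yaw),np.sin(yaw)
    Rm=np.array([[c,-s_,0],[s_,c,0],[0,0,1.]]); return Rm,np.array([x,y,0])
def face(c,p,uv,h=0):
    Rm,o=frame(p); oc,d=ray(c,uv); n=Rm@[-np.sin(A),0,np.cos(A)]; P0=o+[0,0,.140]+n*h
    l=((P0-oc)@n)/(d@n); X=oc+d*l[:,None]; Y=(X-P0)@Rm
    return np.c_[Y[:,0]*np.cos(A)+Y[:,2]*np.sin(A),Y[:,1]]
def res(p,full=False):
    a=face(t,p,L)[:,1]-.085; b=face(t,p,R_)[:,1]+.085
    w=face(t,p,[W])[0]-[.06,0]; w2=face(s,p,[Ws])[0]-[.06,0]; q=face(t,p,[sh],.016)[0]
    if full: print("L",a.mean(),a.std(),"R",b.mean(),b.std(),"win",w,"winscene",w2,"shoulder",q)
    return np.r_[a/np.sqrt(len(a)),b/np.sqrt(len(b)),w,w2,q]
f=least_squares(res,[.5,-.05,-.15]);P=f.x
if __name__=="__main__":
    print(len(L),len(R_),P,np.rad2deg(P[2]));res(P,True)
    Rm,o=frame(P); n=Rm@[-np.sin(A),0,np.cos(A)]
    seat=o+[0,0,.14]+n*.016; tip=seat+n*.045
    print("seat",seat,"tip",tip,"n",n)
    print("tip px",proj(t,tip),proj(s,tip),"seat px",proj(t,seat),proj(s,seat))
    for nm,c,h in (("t",t,.018),):
        # key top pixel brass
        im=c["image"].astype(int); mk=(im[...,0]-im[...,2]>50); mk[:,:350]=0;mk[:,375:]=0;mk[:240]=0;mk[258:]=0
        ys,xs=np.nonzero(mk);print("brass",len(xs),list(zip(xs,ys)))
        for hh in (0.025,.034): 
            q=face(c,P,[[xs.mean(),ys.mean()]],hh)[0];print(hh,q,np.linalg.norm(q),np.rad2deg(np.arctan2(q[1],q[0])))
E
python3 mach.py
```

```text
shoulder ellipse ((357.22967529296875, 243.9352569580078), (20.542387008666992, 21.66117286682129), 83.92213439941406)
35 20 [ 0.5720493   0.01534914 -0.19767668] -11.326039491198923
L -3.751908187270677e-05 0.0003308240426805626 R 0.00035726144664783714 0.0003885444422772308 win [-0.00017955  0.00025831] winscene [ 0.00096805 -0.00043172] shoulder [-0.00100246 -0.00014633]
seat [0.56492691 0.0167757  0.1542561 ] tip [0.54489519 0.0207879  0.1943514 ] n [-0.44514926  0.08916001  0.89100652]
tip px [[357.10184532 249.5182256 ]] [[292.4586376  188.33196314]] seat px [[357.25811411 243.58347157]] [[287.15969275 204.20803899]]
brass 6 [(np.int64(362), np.int64(247)), (np.int64(361), np.int64(248)), (np.int64(362), np.int64(248)), (np.int64(361), np.int64(249)), (np.int64(362), np.int64(249)), (np.int64(361), np.int64(250))]
0.025 [-0.00795319 -0.01349966] 0.015668252460718388 -120.50403305021283
0.034 [-0.00463676 -0.0127504 ] 0.013567320452132497 -109.98411043063474
```

```bash
python3 - <<'E'
from mach import *
im=t["image"].astype(int); print((im[...,0]-im[...,2])[242:254,353:368]); print(im[242:254,353:368].sum(2)//3)
Rm,o=frame(P); n=Rm@[-np.sin(A),0,np.cos(A)]; u=Rm@[np.cos(A),0,np.sin(A)]; v=Rm@[0,1,0]; F=o+[0,0,.14]
print("cam",-t["R"].T@t["t"])
for d in (.9,1.05,1.2,1.35):
    e=-u*np.cos(d)-v*np.sin(d); w=np.cross(n,e)
    print(d,"mid top",proj(t,F+n*.034+e*.0135).round(1),"corners",proj(t,[F+n*.034+e*r+w*k for r,k in ((.0105,.004),(.0165,.004),(.0165,-.004),(.0105,-.004))]).round(1).tolist(), "upslope side bottom",proj(t,[F+n*.016+e*r-w*.004 for r in (.0105,.0165)]).round(1).tolist())
# crank
hsv=cv2.cvtColor(t["image"],cv2.COLOR_RGB2HSV)
def blob(m,x0,x1,y0,y1):
    z=np.zeros(m.shape,np.uint8);z[y0:y1,x0:x1]=m[y0:y1,x0:x1];return z
im=t["image"].astype(int)
red=blob((im[...,0]>90)&(im[...,1]<60)&(im[...,2]<70),230,275,265,305)
c=cv2.findContours(red,0,1)[0];c=max(c,key=cv2.contourArea)
print("red rect",cv2.minAreaRect(c))
blk=blob((im.sum(2)<120),265,290,250,275);ys,xs=np.nonzero(blk);print("blk",xs.mean(),ys.mean(),len(xs))
wh=blob((im.min(2)>110),250,290,255,290);ys,xs=np.nonzero(wh);print("arm",xs.mean(),ys.mean(),len(xs),cv2.minAreaRect(np.c_[xs,ys].astype(np.float32)))
E
```

```text
shoulder ellipse ((357.22967529296875, 243.9352569580078), (20.542387008666992, 21.66117286682129), 83.92213439941406)
[[ -2   4   6   6   7   8   7   8  -2  -2  -1  -2  -2  -2  -2]
 [ -3   6   7   7   7   6   8   8   1  -4  -3  -2  -2  -3  -2]
 [ -1   7   5   7   6   8   7   8   1  -4  -2  -2  -3  -3  -3]
 [  0   7   6   7   9   7   7   5  -3  -7  -4  -3  -2  -1   0]
 [  0   7   8   9   8   9   6   7  37  26 -10  -4  -2  -2  -1]
 [ -1   7   9   9   9   9   7   3  46  76  -2  -6  -3  -1  -1]
 [  0   8   8  11  11  10   6   5  79 112  -1  -6  -2  -2  -2]
 [  0   8   8  13  12  13   6   6 121 118 -13  -5  -2  -2  -5]
 [ -3   2   7  14  14  12   6  34 125  16 -10  -4  -1  -4  -5]
 [ -4  -4   3  11  11  12   0  -2  21 -12  -4  -3  -4  -5  -5]
 [ -2  -2  -2  -1  -1   0  -4  -5  -7  -5  -4  -2  -5  -4  -5]
 [ -4  -2  -5  -2  -3  -4  -4  -2  -4  -4  -4  -5  -4  -5  -5]]
[[ 66  52  56  62  67  70  70  68  60  64  64  64  65  64  65]
 [ 67  48  58  68  68  74  72  69  62  64  63  64  64  64  65]
 [ 38  52  63  69  71  74  73  70  63  65  63  65  64  64  66]
 [ 35  56  65  75  76  79  76  72  
[... 763 characters left out ...]
[[361.1, 247.4], [362.8, 248.8], [360.8, 250.9], [359.1, 249.4]] upslope side bottom [[359.1, 247.1], [360.8, 248.5]]
1.2 mid top [[361.4 248.6]] corners [[361.3, 246.8], [363.2, 248.0], [361.5, 250.3], [359.6, 249.1]] upslope side bottom [[359.7, 246.8], [361.5, 247.9]]
1.35 mid top [[361.8 248. ]] corners [[361.4, 246.2], [363.5, 247.1], [362.2, 249.7], [360.1, 248.8]] upslope side bottom [[360.1, 246.4], [362.2, 247.3]]
red rect ((248.75003051757812, 288.7500305175781), (14.849242210388184, 15.55634880065918), 45.0)
blk 273.6222222222222 265.4888888888889 45
arm 265.61046511627904 275.2906976744186 172 ((267.5000305175781, 273.5000305175781), (8.485280990600586, 26.870054244995117), 45.0)
```

```bash
python3 - <<'E'
from h import *
t=load("top0.npz");s=load("scene0.npz")
h=onz(t,[[273.8,265.5]],.058)[0]
C=np.array([[118,170],[187,238],[118,300],[53,230]]); C=(C+.5)/6-.5+[230,250]
X=onz(t,C,.046); print(X, X.mean(0),[np.linalg.norm(X[i]-X[i-1]) for i in range(4)])
c=X.mean(0);print("handle",h,np.linalg.norm((h-c)[:2]),np.rad2deg(np.arctan2(*(h-c)[1::-1])))
# scene
C=(np.array([[318,52],[452,33],[490,145],[345,168]])+.5)/8-.5+[370,240]
X2=onz(s,C,.046);print(X2,X2.mean(0),[np.linalg.norm(X2[i]-X2[i-1]) for i in range(4)])
h2=onz(s,[(np.array([98,120])+.5)/8-.5+[370,240]],.058)[0];c=X2.mean(0);print(h2,np.linalg.norm((h2-c)[:2]),np.rad2deg(np.arctan2(*(h2-c)[1::-1])))
for X_ in (X,X2):
  e=[np.rad2deg(np.arctan2(*(X_[(i+1)%4]-X_[i])[1::-1])) for i in range(4)];print(e)
E
```

```text
[[0.47229714 0.32024322 0.046     ]
 [0.44002038 0.28595461 0.046     ]
 [0.40974165 0.31851529 0.046     ]
 [0.44286798 0.35092445 0.046     ]] [0.44123179 0.31890939 0.046     ] [np.float64(0.042513685466729026), np.float64(0.0470903131021506), np.float64(0.04446346076387248), np.float64(0.046343371891610675)]
handle [0.5086925  0.24863722 0.058     ] 0.09741214553782994 -46.16937991201872
[[0.43893388 0.28983713 0.046     ]
 [0.409543   0.32144936 0.046     ]
 [0.44047534 0.35054401 0.046     ]
 [0.47231656 0.31725595 0.046     ]] [0.44031719 0.31977162 0.046     ] [np.float64(0.04319948215617778), np.float64(0.043164298033139835), np.float64(0.04246538093446754), np.float64(0.04606472106666811)]
[0.50591199 0.24883111 0.058     ] 0.09661900886401865 -47.24213575788527
[np.float64(-133.26884134576488), np.float64(132.92028253392525), np.float64(44.37302241109639), np.float64(-46.1932793017717)]
[np.float64(132.91457182168986), np.float64(43.246476703554144), np.float64(-46.27260831642971), np.float64(-140.60207666845866)]
```

The measurements hold up: crank at (0.441, 0.319), yaw −46.4°; seat at (0.565, 0.017, 0.154), dial about 1.13. Next I'll compute the approach.

```bash
cat > g.py <<'E'
from h import *
from station import ctrl
A=np.deg2rad(27); YAW=-0.19768
n=np.array([-0.44515,0.08916,0.89101]); seat=np.array([.56493,.01678,.15426])
u=np.array([np.cos(A)*np.cos(YAW),np.cos(A)*np.sin(YAW),np.sin(A)]); v=np.cross(n,u)
def Rdown(yaw_crank):
    x=-np.array([np.cos(yaw_crank),np.sin(yaw_crank),0]);z=np.array([0,0,-1.]);return np.c_[x,np.cross(z,x),z]
def Rshaft(d):  # crank x along key at dial d ; tool x=-crank x
    e=-u*np.cos(d)-v*np.sin(d); return np.c_[-e,np.cross(-n,-e),-n]
def now():
    o=ctrl.get_obs(); return o["tool_pos"],Ro.from_rotvec(o["eef_rot"]).as_matrix(),o
def delta(p,R,p0=None,R0=None):
    if p0 is None: p0,R0,_=now()
    return (R0.T@(np.array(p)-p0)).round(4),Ro.from_matrix(R0.T@R).as_rotvec().round(4)
E
python3 - <<'E'
from g import *
p,R,o=now();print(p,o["t"])
R1=Rdown(np.deg2rad(-46.4))
d,a=delta([.441,.319,.12],R1);print(d,a,np.linalg.norm(d),np.rad2deg(np.linalg.norm(a)))
E
```

```text
[ 0.23203515 -0.49817327  0.2442151 ] 0.1
[ 0.5344 -0.6523  0.1257] [-1.2000e-03 -2.1000e-03 -1.8959e+00] 0.8525720731996796 108.62715677491104
```

play_rows --increments '[[[0.027, -0.033, 0], [0, 0, -0.1], 1], [[0.054, -0.066, 0], [0, 0, -0.2], 1], [[0.08, -0.098, 0], [0, 0, -0.3], 1], [[0.107, -0.13, 0], [0, 0, -0.4], 1], [[0.134, -0.163, 0], [0, 0, -0.5], 1]]'

```text
t: 0.6
tool_pos: [0.2848, -0.2925, 0.2447]
eef_rot: [-2.801, -1.421, -0.0]
wrist_force: [1.4, -0.8, -0.1]
finger_gap: 0.0854
```

```bash
python3 - <<'E'
from g import *
p,R,o=now();print(p,o["t"],o["q"])
R1=Rdown(np.deg2rad(-46.4))
d,a=delta([.441,.319,.245],R1);print(d,a)
E
```

```text
[ 0.2848014  -0.29252168  0.24468813] 0.6 [-9.38075420e-01 -2.34065281e-01  1.67252090e+00  2.91738346e-04
  1.70400125e+00 -3.06462222e-01]
[ 5.858e-01 -2.350e-01  2.000e-04] [-2.0000e-04 -1.0000e-03 -1.3925e+00]
```

play_rows --increments '[[[0.039, -0.0157, 0], [0, 0, -0.093], 1], [[0.078, -0.0313, 0], [0, 0, -0.186], 1], [[0.117, -0.047, 0], [0, 0, -0.279], 1], [[0.156, -0.0627, 0], [0, 0, -0.372], 1], [[0.195, -0.0783, 0], [0, 0, -0.465], 1]]'

```text
t: 1.1
tool_pos: [0.3373, -0.0891, 0.245]
eef_rot: [2.399, 2.029, 0.0]
wrist_force: [0.7, 0.1, 0.9]
finger_gap: 0.0852
```

```bash
python3 - <<'E'
from g import *
p,R,o=now();print(p,o["t"],o["q"])
R1=Rdown(np.deg2rad(-46.4))
d,a=delta([.441,.319,.245],R1);print(d,a)
E
```

```text
[ 0.33725266 -0.08914056  0.24498306] 1.1 [-4.21390160e-01 -3.77413077e-01  1.77727885e+00  1.17676265e-05
  1.74163036e+00 -2.54626143e-01]
[ 0.4197  0.0346 -0.    ] [ 1.000e-04  1.000e-04 -9.277e-01]
```

play_rows --increments '[[[0.042, 0.0035, 0], [0, 0, -0.093], 1], [[0.084, 0.007, 0], [0, 0, -0.186], 1], [[0.126, 0.0105, 0], [0, 0, -0.279], 1], [[0.168, 0.014, 0], [0, 0, -0.372], 1], [[0.21, 0.0175, 0], [0, 0, -0.465], 1]]'

```text
t: 1.6
tool_pos: [0.39, 0.115, 0.245]
eef_rot: [1.865, 2.528, -0.0]
wrist_force: [0.3, -0.7, 0.3]
finger_gap: 0.0856
```

```bash
python3 - <<'E'
from g import *
p,R,o=now();print(p,o["t"],o["q"])
R1=Rdown(np.deg2rad(-46.4))
d,a=delta([.441,.319,.17],R1);print(d,a)
E
```

```text
[0.39003481 0.11498683 0.24497318] 1.6 [ 1.47318567e-01 -2.38445125e-01  1.67543544e+00 -3.58533504e-04
  1.70469174e+00 -1.51949833e-01]
[0.18   0.1088 0.0749] [-2.000e-04  3.000e-04 -4.617e-01]
```

play_rows --increments '[[[0.036, 0.0218, 0.015], [0, 0, -0.093], 1], [[0.072, 0.0435, 0.03], [0, 0, -0.186], 1], [[0.108, 0.0653, 0.045], [0, 0, -0.279], 1], [[0.144, 0.087, 0.06], [0, 0, -0.372], 1], [[0.18, 0.1088, 0.075], [0, 0, -0.462], 1]]'

```text
t: 2.1
tool_pos: [0.4418, 0.3187, 0.169]
eef_rot: [-1.237, -2.887, 0.001]
wrist_force: [-0.1, -0.4, 0.7]
finger_gap: 0.0853
```

```bash
python3 - <<'E'
from g import *
p,R,o=now();print(p,o["t"],o["q"])
R1=Rdown(np.deg2rad(-46.4))
d,a=delta([.441,.319,.032],R1);print(d,a)
E
```

```text
[0.44180258 0.31869681 0.16903393] 2.1 [ 5.21003217e-01  1.03605097e-01  1.50467363e+00 -3.06684131e-04
  1.53426321e+00 -2.40200904e-01]
[ 0.0008 -0.0002  0.137 ] [-0.001   0.0001  0.0003]
```

play_rows --increments '[[[0, 0, 0.035], [0, 0, 0], 1], [[0, 0, 0.07], [0, 0, 0], 1], [[0, 0, 0.105], [0, 0, 0], 1], [[0, 0, 0.13], [0, 0, 0], 1], [[0, 0, 0.143], [0, 0, 0], 1]]'

```text
t: 2.6
tool_pos: [0.4399, 0.3159, 0.0237]
eef_rot: [-1.242, -2.882, 0.008]
wrist_force: [-0.3, 0.1, 0.1]
finger_gap: 0.0854
```

play_rows --increments '[[[0, 0, 0], [0, 0, 0], 0.6], [[0, 0, 0], [0, 0, 0], 0.45], [[0, 0, 0], [0, 0, 0], 0.3], [[0, 0, 0], [0, 0, 0], 0.3], [[0, 0, 0], [0, 0, 0], 0.3]]' --newtons 60

```text
t: 3.1
tool_pos: [0.4437, 0.3179, 0.0297]
eef_rot: [1.242, 2.882, 0.006]
wrist_force: [1.9, 0.8, 6.3]
finger_gap: 0.0431
```

```bash
python3 - <<'E'
from g import *
p,R,o=now();print(p,o["t"],o["finger_gap"],o["wrist_force"])
from station import optics
for nm in ("top","scene"):
    c=optics.capture(nm);np.savez(nm+"1.npz",**c)
    q=proj(c,[.441,.319,.03])[0].astype(int); crop(c,q[0]-50,q[0]+50,q[1]-40,q[1]+40,6,f"pics/{nm}1.png")
E
```

```text
[0.44367174 0.31794316 0.02973429] 3.1 0.04308212188714886 [1.8713275  0.76583564 6.3399971 ]
```

View pics/scene1.png

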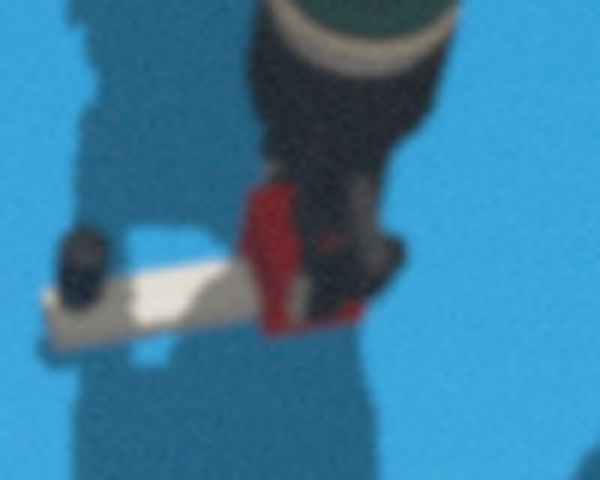

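play_rows --increments '[[[0, 0, -0.02], [0, 0, 0], 0.3], [[0, 0, -0.055], [0, 0, 0], 0.3], [[0, 0, -0.09], [0, 0, 0], 0.3], [[0, 0, -0.125], [0, 0, 0], 0.3], [[0, 0, -0.16], [0, 0, 0], 0.3]]'

```text
t: 3.7
tool_pos: [0.4413, 0.3166, 0.1878]
eef_rot: [-1.243, -2.884, 0.003]
wrist_force: [0.7, -0.1, -2.5]
finger_gap: 0.0432
```

```bash
python3 - <<'E'
from g import *
p,R,o=now();print(p,o["t"],o["finger_gap"],o["wrist_force"],o["q"])
Rt=Rshaft(1.13); P=seat+n*(.023+.005+.045+.03); print(P)
d,a=delta(P,Rt);print(d,a,np.rad2deg(np.linalg.norm(a)))
E
```

```text
[0.44125831 0.31657481 0.18784473] 3.7 0.04315296062323897 [ 0.68703733 -0.13165842 -2.48711772] [ 5.17979904e-01  9.14355886e-02  1.48012158e+00 -1.01626341e-04
  1.57197130e+00 -2.38940452e-01]
[0.51907955 0.02596348 0.24603403]
[-0.2647 -0.1431 -0.058 ] [-0.4962 -0.1289  1.3678] 83.6931610971486
```

play_rows --increments '[[[-0.01, -0.006, -0.016], [-0.033, -0.0086, 0.0912], 0.3], [[-0.03, -0.016, -0.032], [-0.066, -0.0172, 0.1824], 0.3], [[-0.05, -0.027, -0.048], [-0.099, -0.0258, 0.2736], 0.3], [[-0.07, -0.038, -0.064], [-0.132, -0.0344, 0.3648], 0.3], [[-0.088, -0.048, -0.08], [-0.165, -0.043, 0.456], 0.3]]'

```text
t: 4.2
tool_pos: [0.467, 0.2188, 0.267]
eef_rot: [1.804, 2.436, 0.201]
wrist_force: [0.1, -0.2, -3.0]
finger_gap: 0.0434
```

```bash
python3 - <<'E'
from g import *
p,R,o=now();print(p,o["t"],o["finger_gap"],o["wrist_force"],o["q"])
Rt=Rshaft(1.13); P=seat+n*(.023+.005+.045+.03); print(P)
d,a=delta(P,Rt);print(d,a,np.rad2deg(np.linalg.norm(a)))
print((d/2).round(4),(a/2).round(4))
E
```

```text
[0.46696149 0.21877094 0.26695229] 4.2 0.043418567340193795 [ 0.07635105 -0.1849437  -2.99562209] [ 0.33483401 -0.10743739  1.52971921 -0.01103142  1.5516333   0.0382482 ]
[0.51907955 0.02596348 0.24603403]
[-0.1995 -0.0098  0.0205] [-0.3302 -0.0851  0.9079] 55.56675912299157
[-0.0998 -0.0049  0.0102] [-0.1651 -0.0426  0.454 ]
```

play_rows --increments '[[[-0.02, -0.001, -0.002], [-0.033, -0.0085, 0.091], 0.3], [[-0.04, -0.002, -0.004], [-0.066, -0.017, 0.182], 0.3], [[-0.06, -0.003, -0.006], [-0.099, -0.0255, 0.273], 0.3], [[-0.08, -0.004, -0.008], [-0.132, -0.034, 0.364], 0.3], [[-0.1, -0.005, -0.01], [-0.165, -0.0425, 0.454], 0.3]]'

```text
t: 4.7
tool_pos: [0.4899, 0.1216, 0.2757]
eef_rot: [2.225, 1.884, 0.38]
wrist_force: [-0.1, 0.1, -2.0]
finger_gap: 0.0432
```

```bash
python3 - <<'E'
from g import *
p,R,o=now();print(p,o["t"],o["finger_gap"],o["wrist_force"],o["q"])
Rt=Rshaft(1.13); P=seat+n*(.023+.005+.045+.04); print(P)
d,a=delta(P,Rt);print(d,a,np.rad2deg(np.linalg.norm(a)))
E
```

```text
[0.48990183 0.12161919 0.27567339] 4.7 0.04318844080627797 [-0.13761237  0.09432933 -1.96779423] [ 0.15335708 -0.23874943  1.64787673 -0.03667795  1.4067402   0.31885263]
[0.51462805 0.02685508 0.25494413]
[-0.091   0.0324  0.0263] [-0.166  -0.0429  0.4539] 27.800064551472754
```

play_rows --increments '[[[-0.018, 0.0065, 0.005], [-0.033, -0.0086, 0.091], 0.3], [[-0.036, 0.013, 0.01], [-0.066, -0.0172, 0.182], 0.3], [[-0.055, 0.0195, 0.016], [-0.1, -0.0257, 0.272], 0.3], [[-0.073, 0.026, 0.021], [-0.133, -0.0343, 0.363], 0.3], [[-0.091, 0.0324, 0.0263], [-0.166, -0.0429, 0.4539], 0.3]]'

```text
t: 5.2
tool_pos: [0.5149, 0.0271, 0.2546]
eef_rot: [2.505, 1.26, 0.53]
wrist_force: [0.1, 0.2, -2.3]
finger_gap: 0.0433
```

play_rows --increments '[[[0, 0, 0], [0, 0, 0], 0.3], [[0, 0, 0], [0, 0, 0], 0.3], [[0, 0, 0], [0, 0, 0], 0.3], [[0, 0, 0], [0, 0, 0], 0.3], [[0, 0, 0], [0, 0, 0], 0.3]]'

```text
t: 5.7
tool_pos: [0.5159, 0.0285, 0.2564]
eef_rot: [2.5, 1.266, 0.533]
wrist_force: [-0.2, 0.3, -1.9]
finger_gap: 0.0434
```

```bash
python3 - <<'E'
from g import *
from station import optics
p,R,o=now();print(p,o["t"],o["finger_gap"],o["wrist_force"],o["q"])
Rt=Rshaft(1.13); P=seat+n*(.023+.005+.045+.04); print(P)
d,a=delta(P,Rt);print(d,a,np.rad2deg(np.linalg.norm(a)))
for nm in ("top","scene"):
    c=optics.capture(nm);np.savez(nm+"2.npz",**c)
    q=proj(c,seat+n*.06)[0].astype(int); crop(c,q[0]-50,q[0]+50,q[1]-40,q[1]+40,7,f"pics/{nm}2.png"); print(nm,q-[50,40])
E
```

```text
[0.51592738 0.02847569 0.25641988] 5.7 0.04335897714514722 [-0.16571133  0.33888902 -1.936666  ] [-0.00275192 -0.29527055  1.76363022 -0.09199901  1.20901034  0.64297823]
[0.51462805 0.02685508 0.25494413]
[-0.0023 -0.0006  0.0009] [ 0.0005 -0.0028  0.0044] 0.3001883313985112
top [307 211]
scene [244 142]
```

View pics/scene2.png

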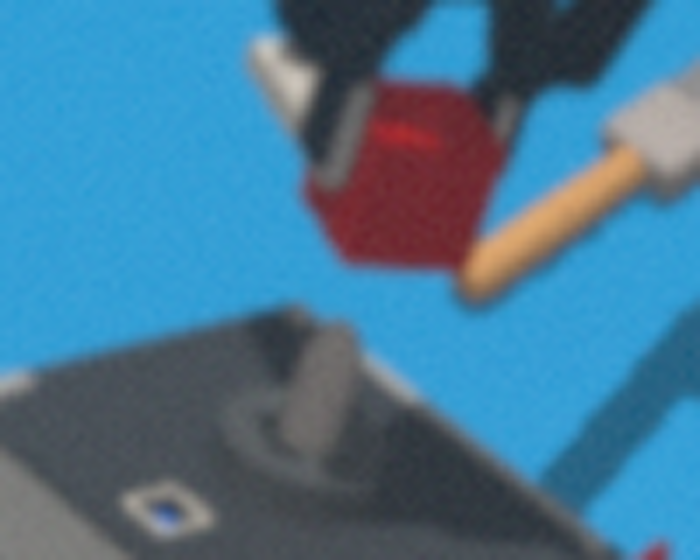

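View pics/top2.png

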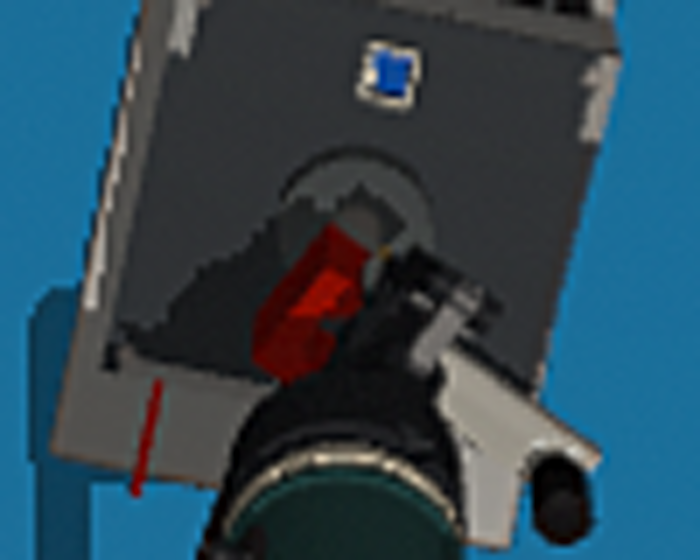

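```bash
python3 - <<'E'
from g import *
t=load("top2.npz");s=load("scene2.npz")
p,R,o=now(); 
ex,ey,ez=-R[:,0],R[:,1],-R[:,2]
off={"top":np.array([307,211]),"scene":np.array([244,142])}
for dz in (.005,):
  mid=p-ez*dz
  for nm,c in (("top",t),("scene",s)):
    print(nm)
    for a in (1,-1):
      for b in (1,-1):
        for h in (1,-1):
          q=proj(c,mid+ex*.022*a+ey*.022*b+ez*.023*h)[0]
          print((a,b,h),((q-off[nm]+.5)*7-.5).round(0))
    q=proj(c,mid+ex*.098+ez*.035)[0];print("handle top",((q-off[nm]+.5)*7-.5).round(0))
    for a in(1,-1):
      q=proj(c,mid+ex*.11+ey*.012*a-ez*.013)[0];print("arm end",((q-off[nm]+.5)*7-.5).round(0))
    print("px per mm x,y,z (zoomed)",[((proj(c,mid+e*.001)-proj(c,mid))[0]*7).round(2).tolist() for e in (ex,ey,ez)])
E
```

```text
top
(1, 1, 1) [437. 347.]
(1, 1, -1) [435. 298.]
(1, -1, 1) [359. 438.]
(1, -1, -1) [360. 387.]
(-1, 1, 1) [336. 274.]
(-1, 1, -1) [338. 228.]
(-1, -1, 1) [259. 367.]
(-1, -1, -1) [263. 318.]
handle top [571. 530.]
arm end [610. 468.]
arm end [568. 515.]
px per mm x,y,z (zoomed) [[2.24, 1.61], [1.73, -2.07], [-0.03, 1.06]]
scene
(1, 1, 1) [334.  63.]
(1, 1, -1) [295. 186.]
(1, -1, 1) [456.  76.]
(1, -1, -1) [415. 196.]
(-1, 1, 1) [379. 133.]
(-1, 1, -1) [338. 258.]
(-1, -1, 1) [504. 145.]
(-1, -1, -1) [461. 268.]
handle top [330. -74.]
arm end [249.  30.]
arm end [312.  37.]
px per mm x,y,z (zoomed) [[-1.04, -1.61], [-2.79, -0.26], [0.89, -2.66]]
```

```bash
python3 - <<'E'
from g import *
t=load("top2.npz");s=load("scene2.npz")
crop(s,284,320,150,184,16,"pics/e.png"); crop(t,340,396,240,294,10,"pics/f.png")
E
```

```text
(no output)
```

View pics/e.png

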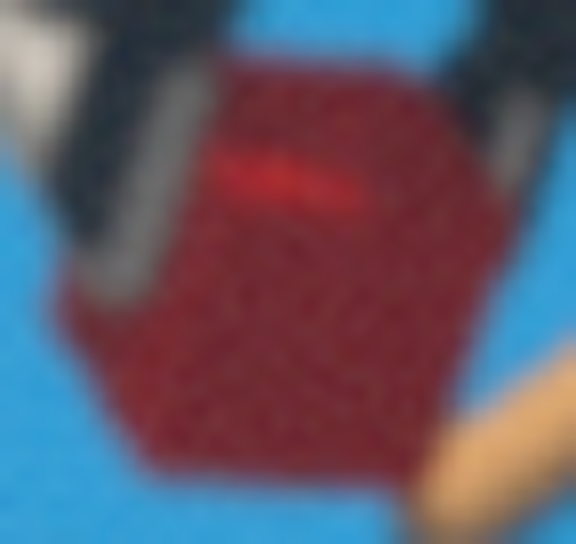

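View pics/f.png

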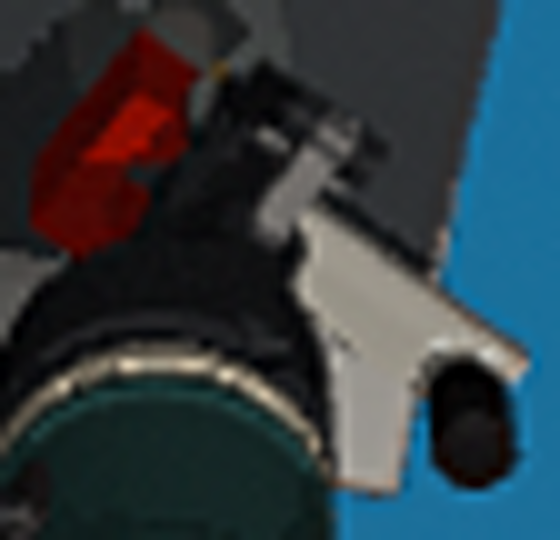

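```bash
cat > off.py <<'E'
from g import *
def solve(p,R,obs,fr):
    ex,ey,ez=-R[:,0],R[:,1],-R[:,2]; B=np.c_[ex,ey,ez]; mid=p-ez*.005
    from scipy.optimize import least_squares
    def X(x,l): return mid+B@(x+np.array(l))
    def res(x): return np.r_[tuple(proj(fr[k],X(x,l))[0]-uv for k,l,uv in obs)]
    f=least_squares(res,np.zeros(3)); print("offset crank frame mm",(f.x*1e3).round(2),"res px",f.fun.round(2)); c=mid+B@f.x; print("mid",c); return c
E
python3 - <<'E'
from off import *
t=load("top2.npz");s=load("scene2.npz");p,R,o=now()
print(p)
h=.022;k=.023
obs=[("s",(-h,h,-k),(292.9,179.4)),("s",(-h,-h,-k),(309.6,180.2)),("s",(h,h,-k),(286.97,168.6)),
("t",(-h,h,-k),(354.05,242.05)),("t",(.098,0,.035),(386.75,284.35)),("t",(.11,.012,-.013),(392.25,275.05)),("t",(-h,-h,-k),(343.35,256.35)),("t",(-h,-h,k),(342.75,261.75))]
c=solve(p,R,obs,{"s":s,"t":t})
r=c-seat; print("along n",r@n,"lateral u,v mm",r@u*1e3,r@v*1e3)
E
```

```text
[0.51590991 0.02830857 0.25630559]
offset crank frame mm [-4.38  0.71  0.87] res px [-0.56 -0.27  0.41  0.3  -0.89  0.15 -0.47 -0.07  0.12  0.87  0.37  1.31
 -0.39 -1.45 -0.47  0.1 ]
mid [0.52065212 0.03110988 0.25377015]
along n 0.1096524922132247 lateral u,v mm 3.985538851617787 5.355049780548909
```

```bash
cat > off.py <<'E'
from g import *
from scipy.optimize import least_squares
def solve(p,R,obs,fr,rot=True,reg=0.03):
    ex,ey,ez=-R[:,0],R[:,1],-R[:,2]; B=np.c_[ex,ey,ez]; mid=p-ez*.005
    def X(x,l): return mid+B@(x[:3]+Ro.from_rotvec(x[3:]*rot).as_matrix()@np.array(l))
    def res(x): return np.r_[tuple(proj(fr[k],X(x,l))[0]-uv for k,l,uv in obs)+(x[3:]/.1,)]
    f=least_squares(res,np.zeros(6),x_scale=[.001]*3+[.01]*3); print("offset crank frame mm",(f.x[:3]*1e3).round(2),"rot deg",np.rad2deg(f.x[3:]).round(2),"res px",f.fun.round(2)); c=mid+B@f.x[:3]
    r=c-seat; print("mid",c,"along n",r@n*1e3,"lateral u,v mm",r@u*1e3,r@v*1e3,"axis vs n",(B@Ro.from_rotvec(f.x[3:]*rot).as_matrix())[:,2]@n); return f.x
E
python3 - <<'E'
from off import *
t=load("top2.npz");s=load("scene2.npz");p,R,o=now()
h=.022;k=.023
obs=[("s",(-h,h,-k),(292.9,179.4)),("s",(-h,-h,-k),(309.6,180.2)),("s",(h,h,-k),(286.97,168.6)),
("t",(-h,h,-k),(354.05,242.05)),("t",(.098,0,.035),(386.75,284.35)),("t",(.11,.012,-.013),(392.25,275.05)),("t",(-h,-h,-k),(343.35,256.35)),("t",(-h,-h,k),(342.75,261.75))]
solve(p,R,obs,{"s":s,"t":t})
solve(p,R,obs,{"s":s,"t":t},rot=False)
obs=[q for q in obs if q[1][0]<.05];solve(p,R,obs,{"s":s,"t":t},rot=False)
E
```

```text
offset crank frame mm [-4.32  0.7   1.02] rot deg [-0.97  0.17  0.81] res px [-0.24 -0.12  0.72  0.03 -0.84  0.33 -0.74  0.05  0.67  0.31  0.64  0.84
 -0.47 -1.09 -0.32  0.28 -0.17  0.03  0.14]
mid [0.52054393 0.03108075 0.25389105] along n 109.8057793707732 lateral u,v mm 3.9510067796864474 5.3052390812100905 axis vs n 0.999855140797397
offset crank frame mm [-4.38  0.71  0.87] rot deg [0. 0. 0.] res px [-0.56 -0.27  0.41  0.3  -0.89  0.15 -0.47 -0.07  0.12  0.87  0.37  1.31
 -0.39 -1.45 -0.47  0.1   0.    0.    0.  ]
mid [0.52065212 0.03110988 0.25377015] along n 109.65249220073794 lateral u,v mm 3.9855388426659686 5.355049779113804 axis vs n 0.9999998426135723
offset crank frame mm [-2.75 -0.44  0.12] rot deg [0. 0. 0.] res px [-0.42 -0.34  0.51  0.23 -0.74  0.1  -0.23  0.54 -0.14 -0.86 -0.21  0.71
  0.    0.    0.  ]
mid [0.51928328 0.03038139 0.25230888] along n 108.89487548030266 lateral u,v mm 2.253719825670339 4.371907170206809 axis vs n 0.9999998426135723
```

```bash
cat > tgt.py <<'E'
from off import *
import sys
def tgt(h,d,off=(-3.2,0.1,.5)):
    """hub underside h above shoulder, dial d"""
    Rt=Rshaft(d); B=np.c_[-Rt[:,0],Rt[:,1],-Rt[:,2]]
    return seat+n*(.023+h)+n*.005-B@(np.array(off)*1e-3),Rt
def show(h,d,off=(-3.2,0.1,.5)):
    p,R,o=now(); P,Rt=tgt(h,d,off); dd,a=delta(P,Rt)
    print("t",o["t"].round(2),"gap",round(o["finger_gap"],4),"F tool",(R.T@o["wrist_force"]).round(1),"T tool",(R.T@o["wrist_torque"]).round(2),"q",o["q"].round(2))
    B=np.c_[-R[:,0],R[:,1],-R[:,2]]; m=p-n*.005+B@(np.array(off)*1e-3)-seat
    print("underside h",((m@n)*1e3-23).round(1),"lat u,v",(m@u*1e3).round(1),(m@v*1e3).round(1)); print("move",dd,a)
if __name__=="__main__": show(float(sys.argv[1]),float(sys.argv[2]))
E
python3 tgt.py .053 1.13
```

```text
Traceback (most recent call last):
  File "tgt.py", line 12, in <module>
    if __name__=="__main__": show(float(sys.argv[1]),float(sys.argv[2]))
                             ~~~~^^^^^^^^^^^^^^^^^^^^^^^^^^^^^^^^^^^^^^^
  File "tgt.py", line 9, in show
    print("t",o["t"].round(2),"gap",round(o["finger_gap"],4),"F tool",(R.T@o["wrist_force"]).round(1),"T tool",(R.T@o["wrist_torque"]).round(2),"q",o["q"].round(2))
              ^^^^^^^^^^^^
AttributeError: 'float' object has no attribute 'round'
```

```bash
sed -i 's/o\["t"\].round(2)/round(o["t"],2)/' tgt.py
python3 tgt.py .053 1.13
```

```text
t 5.8 gap 0.0433 F tool [-0.4 -1.1  1.4] T tool [ 0.39 -0.11  0.05] q [-0.   -0.3   1.76 -0.09  1.21  0.64]
underside h 86.3 lat u,v 2.9 4.5
move [-0.0054 -0.0008  0.0333] [ 0.0005 -0.0026  0.0041]
```

play_rows --increments '[[[-0.0025, -0.0004, 0.01], [0, 0, 0], 0.3], [[-0.0054, -0.0008, 0.02], [0, 0, 0], 0.3], [[-0.0054, -0.0008, 0.033], [0, 0, 0], 0.3], [[-0.0054, -0.0008, 0.033], [0, 0, 0], 0.3], [[-0.0054, -0.0008, 0.033], [0, 0, 0], 0.3]]'

```text
t: 6.3
tool_pos: [0.5269, 0.021, 0.2241]
eef_rot: [2.503, 1.265, 0.53]
wrist_force: [0.2, 0.2, -2.3]
finger_gap: 0.0434
```

```bash
python3 tgt.py .053 1.13; python3 - <<'E'
from off import *
from station import optics
for nm in ("top","scene"):
    c=optics.capture(nm);np.savez(nm+"3.npz",**c)
s=load("scene3.npz");t=load("top3.npz")
crop(s,265,321,160,215,11,"pics/e3.png"); crop(t,335,396,228,289,9,"pics/f3.png")
E
python3 tgt.py .053 1.13
```

```text
t 6.3 gap 0.0434 F tool [-0.1 -0.9  2.1] T tool [ 0.36 -0.19 -0.01] q [-0.02 -0.26  1.8  -0.09  1.14  0.63]
underside h 52.0 lat u,v -0.8 -0.5
move [ 0.0008  0.0005 -0.001 ] [-0.0011 -0.0009  0.0033]
t 6.4 gap 0.0434 F tool [-0.1 -0.6  1.1] T tool [ 0.34 -0.14  0.01] q [-0.02 -0.26  1.8  -0.09  1.14  0.63]
underside h 53.2 lat u,v 0.3 -0.3
move [ 0.0001 -0.0004  0.0002] [ 0.001  -0.0026  0.0033]
```

View pics/e3.png

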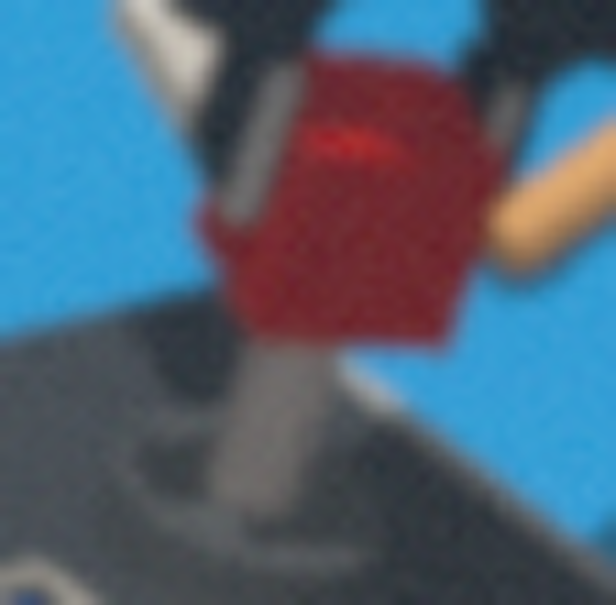

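View pics/f3.png

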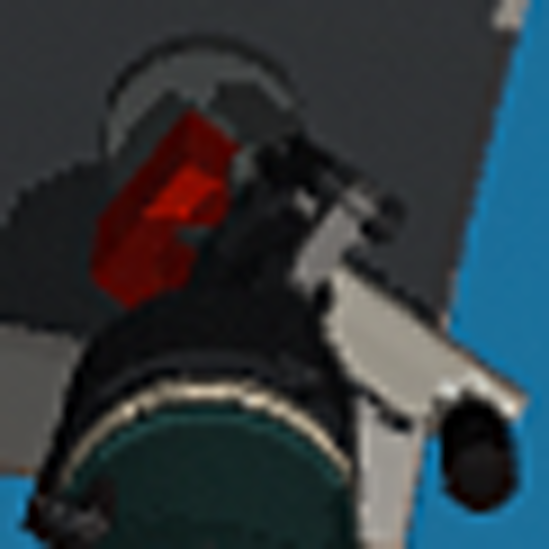

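```bash
python3 - <<'E'
from off import *
t=load("top3.npz");s=load("scene3.npz");p,R,o=now()
h=.022;k=.023
obs=[("s",(-h,h,-k),(288.36,190.45)),("s",(-h,-h,-k),(305,191.36)),("s",(h,h,-k),(283.,179.7)),("s",(-h,-h,k),(310.45,173.6)),
("t",(-h,h,-k),(356.2,239.7)),("t",(.098,0,.035),(388.2,280.3)),("t",(.11,.012,-.013),(392.9,272.)),("t",(-h,-h,-k),(345.4,253.7)),("t",(-h,-h,k),(344.9,258.1))]
F={"s":s,"t":t}
solve(p,R,obs,F)
solve(p,R,[q for q in obs if q[1][0]<.05],F,rot=False)
E
```

```text
offset crank frame mm [-3.03 -0.11  0.18] rot deg [-2.83 -0.02  0.36] res px [-0.28  0.11  0.68 -0.5  -1.03  0.36  0.3   0.24 -0.9  -0.1   0.4   0.41
  0.64  0.79 -0.39 -1.18  0.06  0.43 -0.49 -0.    0.06]
mid [0.53106935 0.02322053 0.2219057 ] along n 75.92029939462196 lateral u,v mm 0.000993012202975957 -0.3348429300028808 axis vs n 0.9988318084582131
offset crank frame mm [-1.56 -1.42 -0.56] rot deg [0. 0. 0.] res px [-0.46 -0.4   0.28 -0.15 -1.1  -0.11  0.77  0.67 -0.41  0.3   0.03 -1.13
 -0.05  1.14  0.    0.    0.  ]
mid [0.52966841 0.02270385 0.22042669] along n 75.18005413135612 lateral u,v mm -1.8039947035857762 -1.1165976796167356 axis vs n 0.9999996149662429
```

play_rows --increments '[[[0, 0, 0.005], [0, 0, 0], 0.3], [[0, 0, 0.01], [0, 0, 0], 0.3], [[0, 0, 0.015], [0, 0, 0], 0.3], [[0, 0, 0.02], [0, 0, 0], 0.3], [[0, 0, 0.02], [0, 0, 0], 0.3]]'

```text
t: 6.9
tool_pos: [0.5357, 0.0193, 0.2061]
eef_rot: [2.502, 1.265, 0.53]
wrist_force: [-0.6, -0.0, -2.4]
finger_gap: 0.0429
```

```bash
python3 tgt.py .021 1.13
```

```text
t 6.9 gap 0.0429 F tool [-0.8 -1.4  1.9] T tool [ 0.4  -0.19 -0.05] q [-0.03 -0.23  1.81 -0.09  1.1   0.63]
underside h 32.0 lat u,v -1.0 -0.4
move [0.0008 0.0007 0.0109] [-0.0012 -0.0009  0.0035]
```

play_rows --increments '[[[0, 0, 0.004], [0, 0, 0], 0.3], [[0, 0, 0.008], [0, 0, 0], 0.3], [[0, 0, 0.011], [0, 0, 0], 0.3], [[0, 0, 0.011], [0, 0, 0], 0.3], [[0, 0, 0.011], [0, 0, 0], 0.3]]'

```text
t: 7.4
tool_pos: [0.541, 0.0184, 0.1977]
eef_rot: [2.501, 1.264, 0.532]
wrist_force: [-0.4, -0.6, -2.1]
finger_gap: 0.0431
```

```bash
python3 tgt.py .012 1.13; python3 - <<'E'
from off import *
from station import optics
for nm in ("top","scene"):
    c=optics.capture(nm);np.savez(nm+"4.npz",**c)
s=load("scene4.npz");t=load("top4.npz")
crop(s,265,321,160,215,11,"pics/e4.png"); crop(t,335,396,218,279,9,"pics/f4.png")
E
```

```text
t 7.4 gap 0.0431 F tool [-1.1 -0.8  1.7] T tool [ 0.34 -0.16  0.03] q [-0.03 -0.21  1.82 -0.09  1.07  0.63]
underside h 22.0 lat u,v -0.1 -0.3
move [ 0.0003 -0.0001  0.01  ] [ 0.0006 -0.0022  0.0034]
```

View pics/e4.png

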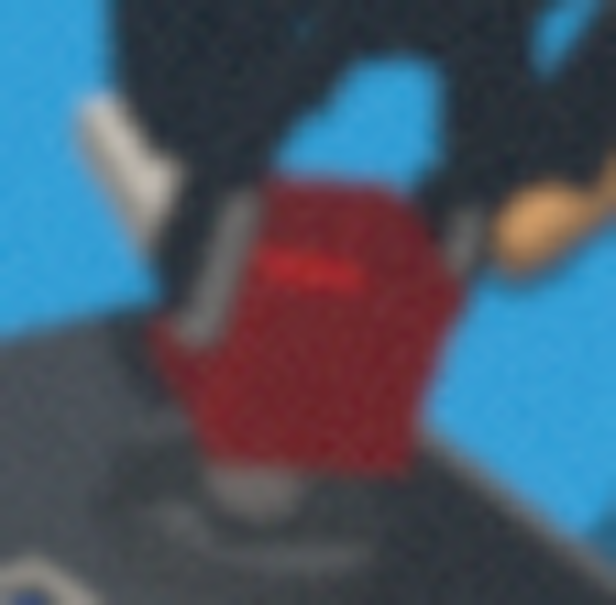

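View pics/f4.png

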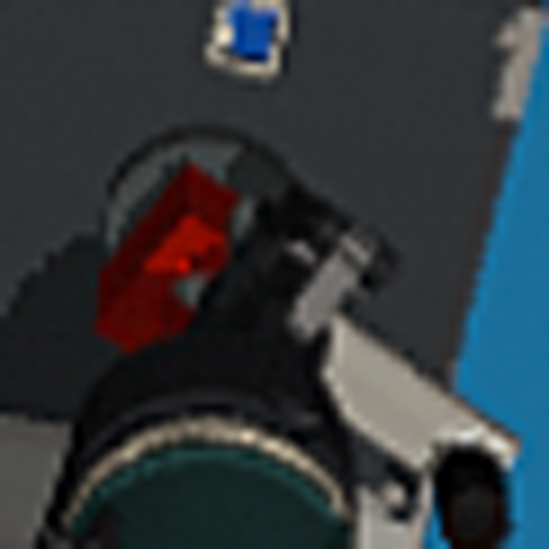

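play_rows --increments '[[[0, 0, 0.002], [0, 0, 0], 0.3], [[0, 0, 0.004], [0, 0, 0], 0.3], [[0, 0, 0.006], [0, 0, 0], 0.3], [[0, 0, 0.007], [0, 0, 0], 0.3], [[0, 0, 0.008], [0, 0, 0], 0.3]]'

```text
t: 8.0
tool_pos: [0.5445, 0.0177, 0.1905]
eef_rot: [2.501, 1.265, 0.532]
wrist_force: [0.2, 0.6, -3.0]
finger_gap: 0.0427
```

```bash
python3 tgt.py .007 1.13
```

```text
t 8.0 gap 0.0427 F tool [ 0.  -1.5  2.7] T tool [ 0.31 -0.14  0.01] q [-0.03 -0.2   1.82 -0.09  1.06  0.63]
underside h 13.9 lat u,v -0.1 -0.3
move [ 0.0003 -0.      0.0069] [ 0.0005 -0.0021  0.0035]
```

play_rows --increments '[[[0, 0, 0.002], [0, 0, 0], 0.3], [[0, 0, 0.004], [0, 0, 0], 0.3], [[0, 0, 0.006], [0, 0, 0], 0.3], [[0, 0, 0.008], [0, 0, 0], 0.3], [[0, 0, 0.01], [0, 0, 0], 0.3]]'

```text
t: 8.5
tool_pos: [0.5491, 0.0168, 0.1815]
eef_rot: [2.501, 1.265, 0.532]
wrist_force: [0.4, 0.5, -2.9]
finger_gap: 0.043
```

```bash
python3 tgt.py .0 1.13
```

```text
t 8.5 gap 0.043 F tool [ 0.1 -1.1  2.7] T tool [ 0.3  -0.11  0.03] q [-0.03 -0.19  1.83 -0.09  1.03  0.63]
underside h 3.9 lat u,v -0.0 -0.2
move [ 0.0002 -0.0001  0.0039] [ 0.0006 -0.0022  0.0035]
```

Key is in the keyway with no force. Now pressing gently against the shoulder.

play_rows --increments '[[[0, 0, 0.002], [0, 0, 0], 0.3], [[0, 0, 0.003], [0, 0, 0], 0.3], [[0, 0, 0.004], [0, 0, 0], 0.3], [[0, 0, 0.005], [0, 0, 0], 0.3], [[0, 0, 0.005], [0, 0, 0], 0.3]]'

```text
t: 9.0
tool_pos: [0.55, 0.0167, 0.18]
eef_rot: [2.502, 1.265, 0.531]
wrist_force: [-17.1, 1.5, 13.5]
finger_gap: 0.0432
```

```bash
python3 tgt.py .0 1.13
```

```text
t 9.0 gap 0.0432 F tool [ -5.5  -7.4 -19.7] T tool [ 1.48 -1.1   0.  ] q [-0.03 -0.18  1.83 -0.09  1.03  0.63]
underside h 2.1 lat u,v 0.1 -0.2
move [ 0.0001 -0.0001  0.0021] [-0.0002 -0.0017  0.0035]
```

```bash
cat > rowz.py <<'E'
from tgt import *
def rows(d0,ds,h0,h):
    P0,R0=tgt(h0,d0)
    for d in ds:
        P,R=tgt(h,d); print(d,*delta(P,R,P0,R0))
E
python3 -c "
from rowz import *
rows(1.13,[1.05,.95,.85,.75,.65],-.0011,.0005)
print()
rows(.65,[.55,.45,.35,.25,.15],.0005,.0005)"
```

```text
1.05 [ 0.     -0.0003 -0.0016] [-0.    0.    0.08]
0.95 [ 0.0001 -0.0006 -0.0016] [-0.    0.    0.18]
0.85 [ 0.0002 -0.0009 -0.0016] [-0.    0.    0.28]
0.75 [ 0.0003 -0.0012 -0.0016] [-0.    0.    0.38]
0.65 [ 0.0004 -0.0015 -0.0016] [-0.    0.    0.48]

0.55 [ 0.     -0.0003  0.    ] [-0.   0.   0.1]
0.45 [ 0.0001 -0.0006  0.    ] [-0.   0.   0.2]
0.35 [ 0.0002 -0.0009  0.    ] [-0.   0.   0.3]
0.25 [ 0.0003 -0.0012  0.    ] [-0.   0.   0.4]
0.15 [ 0.0004 -0.0015  0.    ] [-0.   0.   0.5]
```

play_rows --increments '[[[0, -0.0003, -0.001], [0, 0, 0.08], 0.3], [[0.0001, -0.0006, -0.0015], [0, 0, 0.18], 0.3], [[0.0002, -0.0009, -0.0015], [0, 0, 0.28], 0.3], [[0.0003, -0.0012, -0.0015], [0, 0, 0.38], 0.3], [[0.0004, -0.0015, -0.0015], [0, 0, 0.48], 0.3]]'

```text
t: 9.5
tool_pos: [0.5498, 0.0167, 0.18]
eef_rot: [2.805, 0.646, 0.634]
wrist_force: [-6.2, -3.0, 4.7]
finger_gap: 0.0429
```

```bash
python3 tgt.py .0 .65; python3 - <<'E'
from off import *
from station import optics
for nm in ("top","scene"):
    c=optics.capture(nm);np.savez(nm+"5.npz",**c)
s=load("scene5.npz");t=load("top5.npz")
crop(s,245,315,165,225,10,"pics/e5.png"); crop(t,335,396,208,279,8,"pics/f5.png")
E
```

```text
t 9.5 gap 0.0429 F tool [-4.7  1.7 -6.6] T tool [-0.07 -1.02 -0.22] q [-0.03 -0.18  1.83 -0.09  1.03  1.12]
underside h 2.1 lat u,v 1.1 -1.2
move [-0.0002 -0.0016  0.0021] [ 0.0026 -0.0024  0.0005]
```

View pics/e5.png

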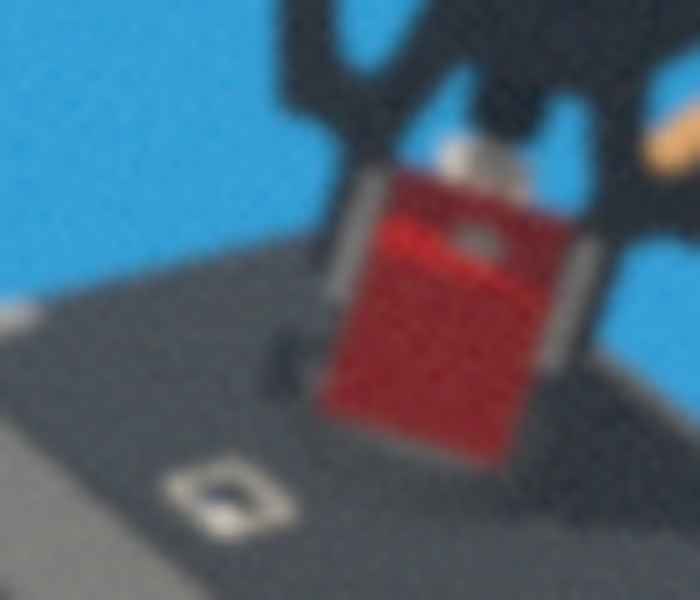

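View pics/f5.png

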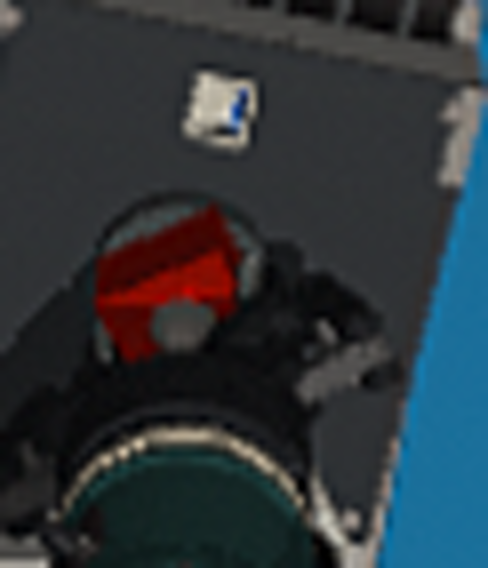

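play_rows --increments '[[[0, 0, 0], [0, 0, 0.1], 0.3], [[0, 0, 0], [0, 0, 0.2], 0.3], [[0, 0, 0], [0, 0, 0.3], 0.3], [[0, 0, 0], [0, 0, 0.4], 0.3], [[0, 0, 0], [0, 0, 0.5], 0.3]]'

```text
t: 10.1
tool_pos: [0.549, 0.018, 0.1794]
eef_rot: [2.979, -0.07, 0.706]
wrist_force: [-9.5, 2.3, 5.4]
finger_gap: 0.0431
```

```bash
cat > look.py <<'E'
import sys
from off import *
from station import optics
k=sys.argv[1]
for nm in ("top","scene"):
    c=optics.capture(nm);np.savez(nm+k+".npz",**c)
s=load(f"scene{k}.npz");t=load(f"top{k}.npz")
a=cv2.resize(s["image"][165:225,245:315,::-1],(560,480),interpolation=2)
b=cv2.resize(t["image"][208:279,335:396,::-1],(240,280),interpolation=2)
w=cv2.resize(t["image"][212:230,352:372,::-1],(222,200),interpolation=0)
o=np.zeros((480,800,3),np.uint8);o[:,:560]=a;o[:280,560:]=b;o[280:,560:782]=w
cv2.imwrite(f"pics/l{k}.png",o)
E
python3 tgt.py .0 .15; python3 look.py 6
```

```text
t 10.1 gap 0.0431 F tool [-6.1 -1.3 -9.2] T tool [-0.09 -1.3  -0.25] q [-0.03 -0.18  1.83 -0.09  1.03  1.62]
underside h 2.1 lat u,v 0.5 -1.6
move [-0.0003 -0.0016  0.0021] [-0.0015 -0.0011  0.0002]
```

View pics/l6.png

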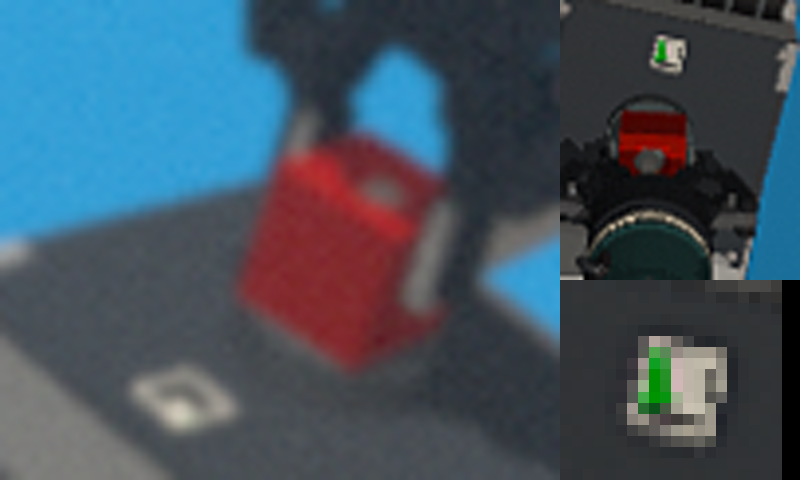

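play_rows --increments '[[[0, 0, 0], [0, 0, 0.08], 0.3], [[0, 0, 0], [0, 0, 0.16], 0.3], [[0, 0, 0], [0, 0, 0.24], 0.3], [[0, 0, 0], [0, 0, 0.32], 0.3], [[0, 0, 0], [0, 0, 0.32], 0.3]]'

```text
t: 10.7
tool_pos: [0.5487, 0.019, 0.1793]
eef_rot: [3.001, -0.553, 0.732]
wrist_force: [-9.7, 4.9, 5.2]
finger_gap: 0.0432
```

```bash
python3 tgt.py .0 -.17; python3 look.py 7
```

```text
t 10.7 gap 0.0432 F tool [-7.4 -1.7 -9.4] T tool [-0.25 -1.48  0.14] q [-0.03 -0.18  1.83 -0.09  1.03  1.94]
underside h 2.2 lat u,v -0.1 -1.6
move [-0.0002 -0.0016  0.0022] [-0.0036  0.0008  0.002 ]
```

View pics/l7.png

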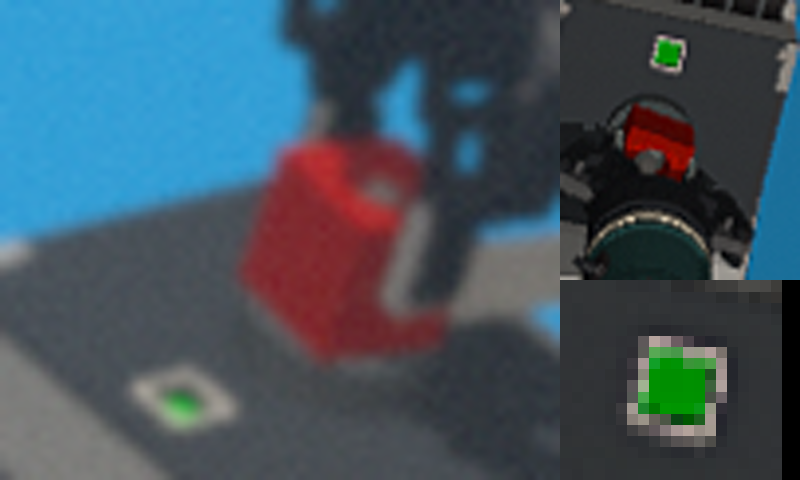

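play_rows --increments '[[[0, 0, -0.001], [0, 0, 0], 0.3], [[0, 0, -0.001], [0, 0, 0], 0.55], [[0, 0, -0.001], [0, 0, 0], 0.8], [[0, 0, -0.001], [0, 0, 0], 0.9], [[0, 0, -0.001], [0, 0, 0], 0.9]]'

```text
t: 11.3
tool_pos: [0.5496, 0.0175, 0.1794]
eef_rot: [2.998, -0.552, 0.736]
wrist_force: [-0.3, 0.5, -0.2]
finger_gap: 0.0768
```

```bash
python3 tgt.py .0 -.17; python3 look.py 8
```

```text
t 11.3 gap 0.0768 F tool [-0.5 -0.3  0. ] T tool [-0.03 -0.21 -0.  ] q [-0.03 -0.18  1.83 -0.09  1.03  1.93]
underside h 1.8 lat u,v 1.1 -2.9
move [-0.0016 -0.0027  0.0018] [-0.002  -0.0023  0.0032]
```

View pics/l8.png

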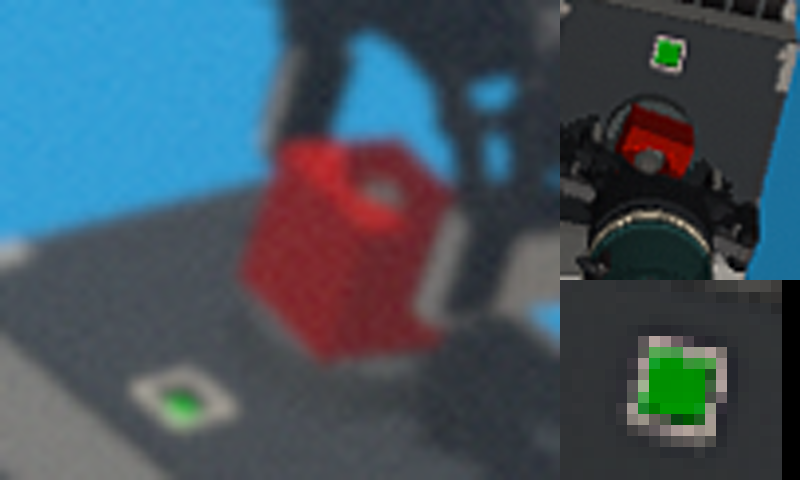

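play_rows --increments '[[[0, 0, -0.01], [0, 0, 0], 1], [[0, 0, -0.03], [0, 0, 0], 1], [[0, 0, -0.06], [0, 0, 0], 1], [[0, 0, -0.09], [0, 0, 0], 1], [[0, 0, -0.12], [0, 0, 0], 1]]'

```text
t: 11.9
tool_pos: [0.4948, 0.0284, 0.2876]
eef_rot: [2.998, -0.552, 0.736]
wrist_force: [0.7, 0.0, 0.1]
finger_gap: 0.0855
```

play_rows --increments '[[[0, 0, -0.02], [0, 0, 0], 1], [[0, 0, -0.04], [0, 0, 0], 1], [[0, 0, -0.05], [0, 0, 0], 1], [[0, 0, -0.05], [0, 0, 0], 1], [[0, 0, -0.05], [0, 0, 0], 1]]'

```text
t: 12.4
tool_pos: [0.4732, 0.0327, 0.3298]
eef_rot: [2.999, -0.551, 0.733]
wrist_force: [-0.8, -0.0, -0.8]
finger_gap: 0.0854
```

```bash
python3 look.py 9; python3 - <<'E'
from off import *
s=load("scene9.npz");t=load("top9.npz")
crop(t,250,470,130,310,3,"pics/m9.png")
import mach
E
```

```text
shoulder ellipse ((357.22967529296875, 243.9352569580078), (20.542387008666992, 21.66117286682129), 83.92213439941406)
```

View pics/l9.png

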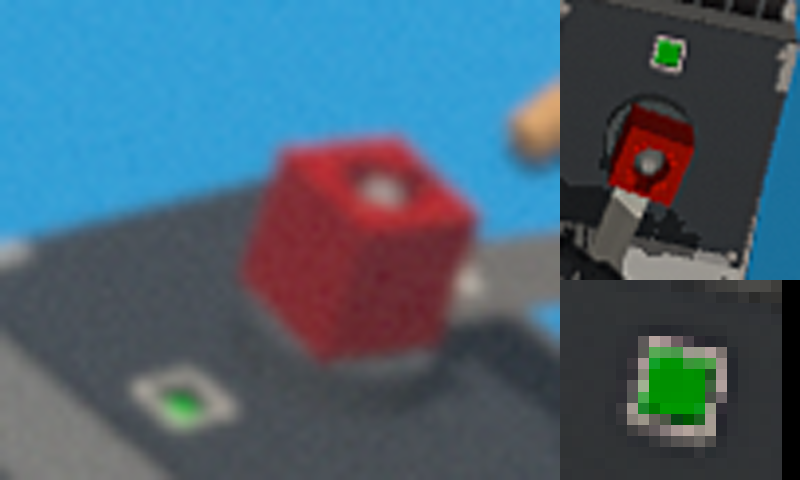

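View pics/m9.png

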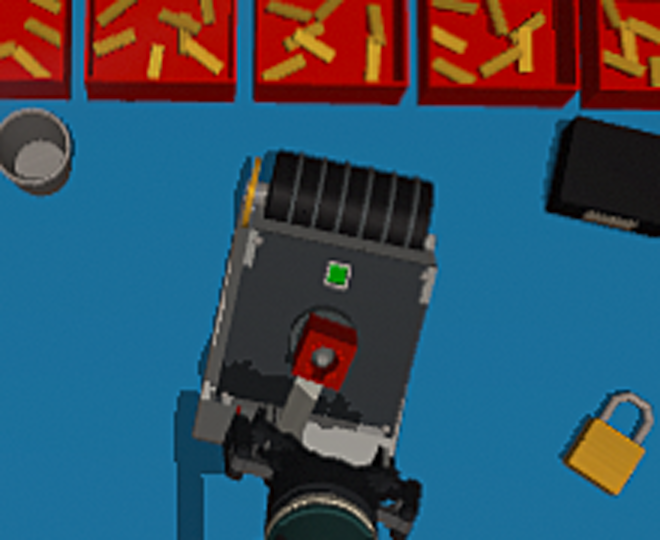

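```bash
python3 - <<'E'
from tgt import *
s=load("scene9.npz")
Rt=Rshaft(-.17);B=np.c_[-Rt[:,0],Rt[:,1],-Rt[:,2]]
for a,b,h in ((-1,-1,0),(-1,1,0),(-1,-1,1),(-1,1,1),(1,1,1),(1,-1,1),(1,-1,0),(1,1,0)):
    r=[]
    for lift in(0,.003): r.append(((proj(s,seat+n*lift+B@np.array([a*.022,b*.022,.046*h]))[0]-[245,165]+.5)*8).round(0).tolist())
    print(a,b,h,r)
m={}
E
```

```text
-1 -1 0 [[322.0, 369.0], [325.0, 361.0]]
-1 1 0 [[241.0, 283.0], [244.0, 275.0]]
-1 -1 1 [[366.0, 237.0], [369.0, 228.0]]
-1 1 1 [[283.0, 153.0], [286.0, 144.0]]
1 1 1 [[402.0, 141.0], [405.0, 132.0]]
1 -1 1 [[486.0, 223.0], [489.0, 214.0]]
1 -1 0 [[441.0, 352.0], [444.0, 344.0]]
1 1 0 [[359.0, 269.0], [362.0, 260.0]]
```

```bash
python3 - <<'E'
from off import *
s=load("scene9.npz");t=load("top9.npz")
a=cv2.resize(s["image"][178:216,268:308,::-1],(600,570),interpolation=2)
cv2.imwrite("pics/n9.png",a)
crop(t,344,374,228,262,17,"pics/o9.png")
E
```

```text
(no output)
```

View pics/n9.png

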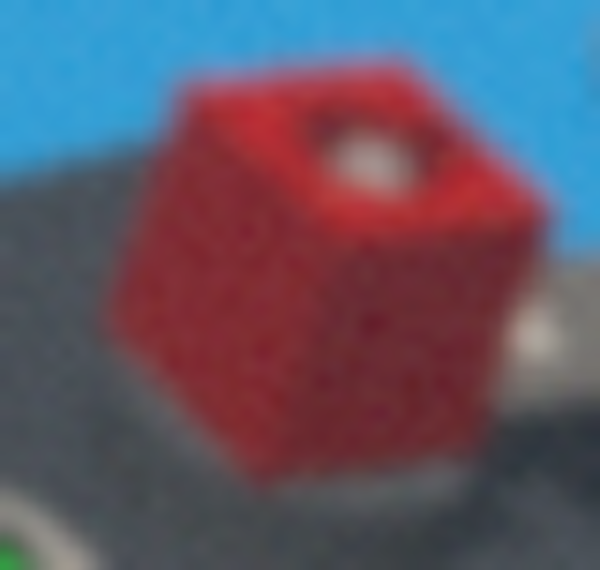

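View pics/o9.png

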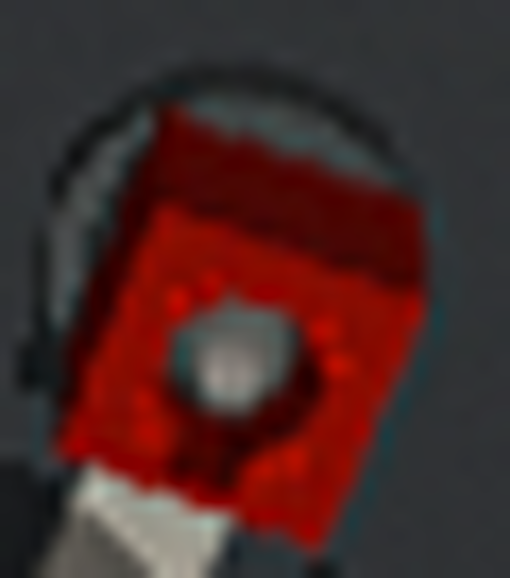

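```bash
python3 - <<'E'
from tgt import *
s=load("scene9.npz");t=load("top9.npz")
h=.022;k=.023
Rt=Rshaft(-.17); p=seat+n*.028
So=[((-h,-h,-k),(284.7,210.)),((-h,h,-k),(274.7,198.3)),((-h,h,k),(279.87,183.4)),((h,h,k),(294.7,181.4)),((h,-h,k),(304.2,191.9)),((-h,-h,k),(289.2,193.)),((h,-h,-k),(300.2,207.9))]
To=[((-h,-h,k),(352.65,239.9)),((-h,h,k),(368.5,244.9)),((h,h,k),(362.2,259.6)),((h,-h,k),(347.35,254.)),((-h,-h,-k),(353.2,233.7)),((-h,h,-k),(368.2,239.6))]
obs=[("s",)+q for q in So]+[("t",)+q for q in To]
solve(p,Rt,obs,{"s":s,"t":t})
solve(p,Rt,obs,{"s":s,"t":t},rot=False)
# crank->shoulder check at start: bias of seat per view
E
```

```text
offset crank frame mm [-0.6   0.97  1.53] rot deg [-0.22 -0.84 -0.22] res px [-0.1  -0.06 -0.17  1.   -0.44 -0.47 -0.22 -0.15  0.75 -0.42  0.6   0.43
 -0.65 -0.25  0.35 -0.67  0.26  0.51 -0.06  0.42 -0.79 -0.05 -0.05 -0.03
  0.16  0.04 -0.04 -0.15 -0.04]
mid [0.55417182 0.0178567  0.17631336] along n 24.534767702240586 lateral u,v mm 0.4246817219551013 -1.0570823066940944 axis vs n 0.9998928020101855
offset crank frame mm [-0.7   0.99  1.51] rot deg [0. 0. 0.] res px [-0.21 -0.12 -0.32  0.89 -0.31 -0.58 -0.2  -0.07  0.79 -0.28  0.78  0.38
 -0.87 -0.13  0.25 -0.55  0.18  0.59 -0.07  0.43 -0.82 -0.    0.01 -0.12
  0.25 -0.08  0.    0.    0.  ]
mid [0.55425962 0.01779727 0.17633132] along n 24.50638401584545 lateral u,v mm 0.5199369488835867 -1.09811767216316 axis vs n 1.0000068482
```

```bash
python3 - <<'E'
from tgt import *
s=load("scene9.npz");t=load("top9.npz")
X,e=tri(s,[[292.5,188.4]],t,[[357.2,249.6]]);r=X-seat;print(e,r@n*1e3,r@u*1e3,r@v*1e3)
crop(load("scene0.npz"),272,312,178,216,15,"pics/n0.png");crop(load("top0.npz"),344,374,228,262,17,"pics/o0.png")
E
```

```text
0.00021807443999446416 44.57614807653797 -0.4064655561893185 -0.2571388471771666
```

View pics/n0.png

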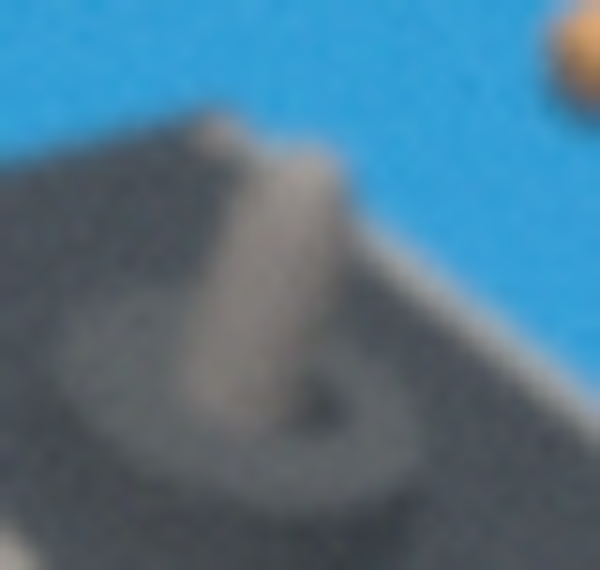

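View pics/o0.png

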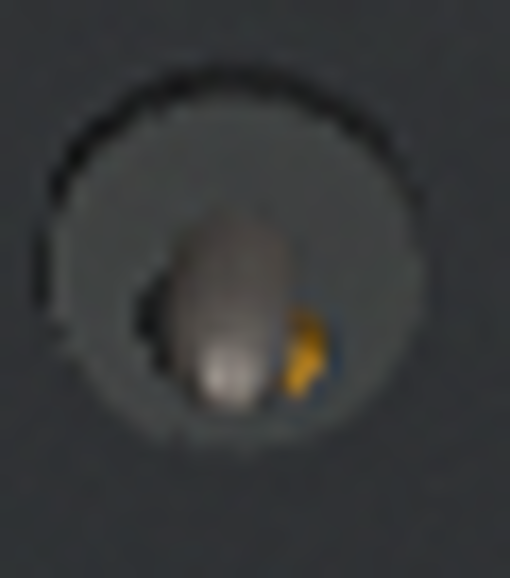

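```bash
python3 - <<'E'
from tgt import *
p,R,o=now();r=p-seat;print("TCP above seat",r@n*1e3,"lat u v",r@u*1e3,r@v*1e3,"z align",-R[:,2]@n,o["wrist_force"].round(1))
print(R.T@(-(r-n*(r@n))))
E
```

```text
TCP above seat 197.61920763499242 lat u v -3.846013814562163 -2.503929506065672 z align 1.0000019930976147 [ 0.6 -0.1 -1.2]
[ 3.37828725e-03 -3.10645018e-03 -3.07195626e-06]
```

play_rows --increments '[[[0, 0, 0.01], [0, 0, 0], 0.36], [[0, 0, 0.03], [0, 0, 0], 0.36], [[0, 0, 0.06], [0, 0, 0], 0.36], [[0, 0, 0.09], [0, 0, 0], 0.36], [[0, 0, 0.11], [0, 0, 0], 0.36]]'

```text
t: 13.0
tool_pos: [0.5219, 0.0228, 0.2276]
eef_rot: [3.0, -0.552, 0.725]
wrist_force: [-0.3, -0.1, -0.4]
finger_gap: 0.0308
```

```bash
python3 - <<'E'
from tgt import *
p,R,o=now();r=p-seat;print("TCP above seat",r@n*1e3,"lat u v",r@u*1e3,r@v*1e3,o["finger_gap"],o["wrist_force"].round(1))
E
python3 look.py 10
```

```text
TCP above seat 85.05357188307796 lat u v -5.3601033368750395 -2.5817628058825104 0.030795516465412353 [-0.3 -0.1 -0.4]
```

View pics/l10.png

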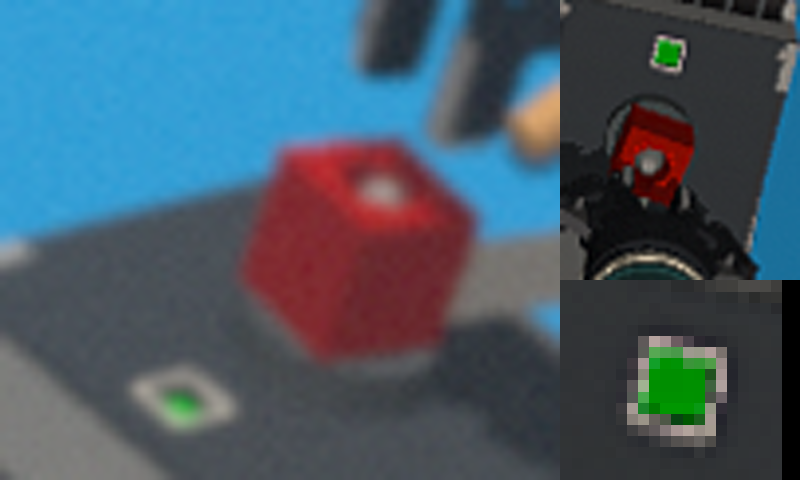

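play_rows --increments '[[[0.003, -0.002, 0.006], [0, 0, 0], 0.36], [[0.003, -0.002, 0.012], [0, 0, 0], 0.36], [[0.003, -0.002, 0.017], [0, 0, 0], 0.36], [[0.003, -0.002, 0.021], [0, 0, 0], 0.36], [[0.003, -0.002, 0.024], [0, 0, 0], 0.36]]'

```text
t: 13.6
tool_pos: [0.5365, 0.0218, 0.2126]
eef_rot: [2.998, -0.551, 0.735]
wrist_force: [-0.2, 0.5, 0.8]
finger_gap: 0.0311
```

play_rows --increments '[[[0, 0, 0.001], [0, 0, 0], 0.36], [[0, 0, 0.002], [0, 0, 0], 0.36], [[0, 0, 0.003], [0, 0, 0], 0.36], [[0, 0, 0.004], [0, 0, 0], 0.36], [[0, 0, 0.004], [0, 0, 0], 0.36]]'

```text
t: 14.1
tool_pos: [0.5381, 0.0215, 0.2089]
eef_rot: [2.999, -0.552, 0.734]
wrist_force: [-0.3, -0.2, 0.0]
finger_gap: 0.0311
```

```bash
python3 - <<'E'
from tgt import *
p,R,o=now();r=p-seat;print("TCP above seat",r@n*1e3,"lat u v",r@u*1e3,r@v*1e3,o["finger_gap"],R.T@o["wrist_force"])
E
```

```text
TCP above seat 61.05027385329416 lat u v 0.5548957780445798 -0.6723742670454629 0.031101907865173268 [-0.16795409  0.32392382 -0.11410915]
```

play_rows --increments '[[[0, 0, 0.001], [0, 0, 0], 0.36], [[0, 0, 0.002], [0, 0, 0], 0.36], [[0, 0, 0.003], [0, 0, 0], 0.36], [[0, 0, 0.004], [0, 0, 0], 0.36], [[0, 0, 0.004], [0, 0, 0], 0.36]]'

```text
t: 14.6
tool_pos: [0.5391, 0.0213, 0.2075]
eef_rot: [2.999, -0.552, 0.734]
wrist_force: [-11.0, 1.5, 11.5]
finger_gap: 0.0309
```

```bash
python3 - <<'E'
from tgt import *
p,R,o=now();r=p-seat;print("TCP above seat",r@n*1e3,"lat u v",r@u*1e3,r@v*1e3,o["finger_gap"],R.T@o["wrist_force"])
E
```

```text
TCP above seat 59.36278425728573 lat u v 0.8468092923925863 -0.6260889099967318 0.0308982629388008 [ -4.45998247   1.46070702 -15.26602557]
```

play_rows --increments '[[[0, 0, 0.002], [0, 0, 0], 0.36], [[0, 0, 0.002], [0, 0, 0], 0.36], [[0, 0, -0.01], [0, 0, 0], 0.36], [[0, 0, -0.05], [0, 0, 0], 0.36], [[0, 0, -0.09], [0, 0, 0], 0.36]]'

```text
t: 15.1
tool_pos: [0.4987, 0.029, 0.2851]
eef_rot: [2.999, -0.552, 0.73]
wrist_force: [1.4, -0.0, -0.0]
finger_gap: 0.0304
```

play_rows --increments '[[[0, 0, -0.03], [0, 0, 0], 0.6], [[0, 0, -0.06], [0, 0, 0], 1], [[0, 0, -0.06], [0, 0, 0], 1], [[0, 0, -0.06], [0, 0, 0], 1], [[0, 0, -0.06], [0, 0, 0], 1]]'

```text
t: 15.6
tool_pos: [0.4727, 0.0342, 0.3369]
eef_rot: [2.999, -0.552, 0.73]
wrist_force: [-0.5, 0.2, -0.1]
finger_gap: 0.0857
```

```bash
python3 look.py 11; python3 - <<'E'
from off import *
s=load("scene11.npz");t=load("top11.npz")
cv2.imwrite("pics/s11.png",s["image"][:,:,::-1])
for x in("scene","top"):
    d=np.abs(load(x+"9.npz")["image"].astype(int)-load(x+"11.npz")["image"]).sum(2); print(x,(d>60).sum())
E
```

```text
scene 1096
top 687
```

View pics/l11.png

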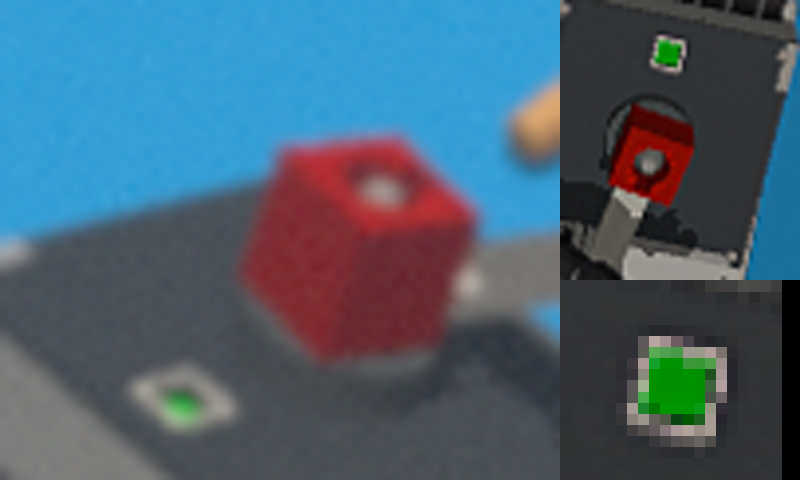

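View pics/s11.png

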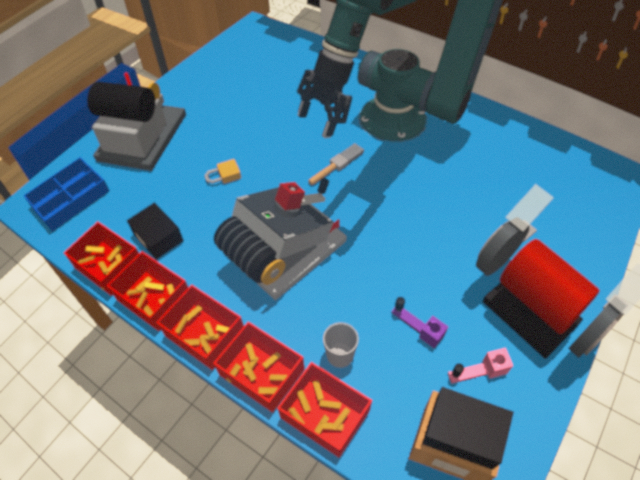

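The hub didn't move when pressed. The window is all green, the arm is clear, and the padlock, carton and cup look undisturbed. I'm handing in the job.

```bash
python3 -c "
from station import order
print(order.finish_job())"
```

```text
the job is handed in; nothing more can be done
None
```

The red-hubbed crank is on the shaft against the shoulder, and green fills the window. The job was handed in at about 15.7 s, with the gripper clear of everything.

**What I did:**
- I gripped the crank by its hub and slid it down the shaft with its keyway turned to the key, at a dial angle of about 1.13 rad. The key went into the keyway without resistance.
- I pressed it to the shoulder with about 20 N, then turned it clockwise about 1.3 rad, let go and backed off.
- As an extra check, I pushed down on the hub with the fingertips at about 15 N or a little more. It did not move.

**Last checks:**
- Both cameras showed the window all green after release and again after the extra push. I estimate the dial is within a few hundredths of a radian of 0.
- The padlock, carton and cup looked undisturbed.

**One check disagreed:** the camera estimate put the hub about 1.5 mm above home. That is within the calibration's 2 mm. The firm stop under both pushes, and the fingertip contact at about 45–47 mm above the shoulder (46 mm expected), point to the crank being fully home.

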